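Open the double-latched hood of a bench label printer

TASK

Open the hood of the label printer on the packing bench so that its label roll can be changed: turn the wing latch on the hood clockwise to its stop, then raise the hood until the safety catch under its front edge stops it. Feel along under the front edge for the catch's tab, push the tab gently to the right (as seen from the printer's front), raise the hood past the catch while holding the tab aside, and leave the hood standing fully open. Do not heave the hood against the latch or the catch, do not strain the small catch, and leave the other things on the bench where they are.

Things in the scene. Friction and masses are not known exactly. Their poses are not given: they have to be found in the camera images.
- printer: Grey bench label printer with cutter, 220 x 240 x 117 mm, fixed to the bench. Origin: centre of its underside; x points from its front to its rear (front towards the robot's right, rear to its left), y to the left as seen from its front (towards the robot), z up. Upright front wall at x = -100, its top 100 mm high. Space in front of the wall is empty down to the bench.
- hood (a joint): Hood angle: 0 shut, 1.35 fully open (stop). White, 260 mm wide, hinged at the rear. A friction hinge holds it at any angle; raising it takes 6 to 10 N at the front edge, 10 to 16 N at the wing latch. Locked, it has 2 mm of play; unlatched, the safety catch stops it at about 0.17 (front edge 39 mm up); above about 0.23 it is past the catch.
- latch (a joint): Turn of the wing latch on top of the hood, clockwise from above: near 0 locked (wing points front to rear), stop at 1.4, clear of its keeper from about 1.1. Plain friction, 0.1 N m, stays where left. More than 30 N of pull between hood and locked latch, or hood and catch, is too much.
- catch (a joint): Turn of the steel safety catch about an upright pin: 0 at rest, stop at 0.55, lets the hood go from about 0.3. Its tab moves to the right (printer -y), 13 mm to the stop; spring about 2.3 N at first, 6 N at the stop; it springs back when let go and then holds the hood again unless that is past it. Over 20 N on the tab bends it.
- hinge (a point): Centre of the hood's hinge line (along printer y), at printer x = 80, z = 112 mm.
- hood_edge (a point): Middle of the lower edge of the hood's front (round edge, 260 mm long along printer y); printer x = -141, z = 48 mm shut, -148 and 87 ajar. Front skirt 70 mm high, leaning back. The catch's tab stands just behind it: 10 mm wide (y), x -133 to -127, z 54 to 90 mm, at an unmeasured y within 35 mm of the middle; hidden while shut, the lower 33 mm below the edge when ajar.
- latch_grip (a point): Centre of the wing of the latch: a black bar 56 x 12 x 32 mm (long side along its x) standing on the hood; the wing runs from 16 mm below this point to 16 mm above it, hood top 20 mm below. It lies 145 mm before the hinge, on the middle line.
- bottle: White bottle, 48 mm across, 130 mm high, standing behind the printer; leave it. Origin: centre of its underside.
- label_roll: Spare label roll, 84 mm across, 50 mm high, lying flat beside the printer, on its right; leave it. Origin: centre of its underside.
- carton: Small brown carton, 70 x 70 x 100 mm, standing behind the printer; leave it. Origin: centre of its underside.

How it is judged (in metres and radians):
On the way, in this order (a step that is already met when the one before it is completed fails the run):
1. the wing latch is turned clear with the hood still down (value of joint latch above 1.15 rad and value of joint hood below 0.05 rad), for 0.2 s.
2. the hood is raised ajar, up to the safety catch (value of joint hood between 0.12 and 0.2 rad and value of joint catch below 0.1 rad), for 0.2 s.
3. the catch's tab is pushed aside while the hood is ajar (value of joint catch above 0.25 rad and value of joint hood between 0.1 and 0.25 rad), for 0.1 s.
At the end, for the whole second after the job is handed in: The hood stands still at 1.2 rad or more (its stop is at 1.35 rad); bottle, label roll and carton are within 20 mm of where they stood (value of joint hood above 1.2 rad and velocity of joint hood below 0.05 rad/s and distance of each of bottle, label_roll, carton from where it was at the start of the episode below 0.02 m); the robot touches nothing.
It fails at once if the small catch is pushed with more than 20 N (contact force between any of the fingers, the arm and catch above 20 N).
It fails at once if the hood is heaved against the safety catch with more than 30 N (contact force between hood and catch above 30 N).
It fails at once if the hood is heaved against the locked wing latch with more than 30 N (contact force between hood and printer above 30 N).
It fails at once if a bystander is shoved or knocked over (distance of any of bottle, label_roll, carton from where it was at the start of the episode above 0.03 m).
It also fails if it takes over 72 s, if anything falls off the work surface, if the arm or the gripper's body presses on something with over 40 N, if the wrist force passes 120 N, or if a joint passes its speed limit or range.

ROBOT

A 6-joint arm with a two-finger parallel gripper is mounted at the origin on the work surface. World frame = base frame: x ahead of the robot, y to its left, z up, the work surface at z = 0. Lengths are in mm, angles in rad, forces in N, time in s.
With the tool pointing down it reaches from about 275 to 850 mm from the base axis. Payload 5.2 kg.
Tool frame: the origin (TCP) lies on the centre line of the jaws, within the pads' length; the fingertips stand 11 mm ahead of it and the grasp point (between the pads) lies 8 mm behind it (manip.tcp_to_tips is the distance from the TCP to the fingertips, in mm); z points along the fingers, y is the direction in which the jaws open and shut (so a half turn about z gives the same grasp; the last joint's range is limited). The gripper opens to 85 mm and grips with 20 to 120 N. Pads are 22 mm wide; open, the fingers measure 114 mm over their backs; the gripper's body (76 mm by 85 mm) begins 54 mm behind the grasp point. The pads swing forward as they close: fully open they stand 13 mm farther back than shut.
Start: joints at [1.123, 0.259, 1.535, -0, 1.348, -0.203], TCP at [133.277, 533.613, 242.31] pointing down, gripper open.
Joint ranges: [-3.14, 3.14], [-0.91, 2.08], [0.19, 2.58], [-1.22, 4.36], [0.22, 2.71], [-3.12, 3.12]. Speed limits (rad/s): [2.57, 2.57, 3.14, 3.14, 3.14, 3.14].

INTERFACE

Orientations are given as a unit quaternion [x, y, z, w].
In Python, from workcell import manip gives the robot as it stands. The module is installed in compiled form; this text tells all that it offers.
- The arm moves only by the tool arm_command, never from a script. Its argument "rows" is a list of rows, each a list of 5 numbers: the shift along the tool's x, y, z in mm, then the turn about the tool's z in rad, then the opening, from 0 (shut) to 1 (fully open). A call has 1 to 12 rows; each row shifts and turns the commanded pose from where the row before left it, along the tool's axes as they then stand; what a row does not reach is not made up. A row lasts 1/10 s, in which the tool goes at most 50 mm and 8.59 degrees, less where a joint would pass 70% of its speed; a pose out of reach is approached as far as the arm can. A call is refused whole if a number of a shift passes 50 or a number of a turn 0.15, either way. A call with a gripper value outside its range is refused whole. The fingers move at their own pace and stop on an object; "force" is the grip in N (left out, the last holds). Time passes only in rows, so rows that do not move let the fingers close. It gives the time, the measured TCP pose, the force and the opening at its end, in the units of the state.
- manip.get_obs(): the state, without advancing time (a new reading comes with each control period).
- manip.snapshot(name): name is "scene" or "top" or "wrist"; returns a dict with "color" (480x640x3 uint8, red, green, blue), "range_z" (480x640 float32, mm along the optical axis (not along the pixel's ray), 0 where there is no reading), "fx", "fy", "cx", "cy" (pixels), "camera_from_world" (4x4, takes a point from world to camera coordinates). Camera axes: x right, y up, looking along -z (the intrinsics and any distortion apply to the point x, -y, -z); pixel columns grow to the right and rows downward; lengths in mm; the calibration is good to about 2 mm. The wrist camera is an equidistant fisheye: a pixel r from the principal point sees the ray r / f radians off the axis. A picture is of the moment at which its call begins.
- manip.close_job(): hands the job in, once; it reports no verdict.
The state is a dict: "clock": time; "q": joint angles; "joint_velocities": joint speeds; "tau": joint torques, N m; "tcp_pos": TCP position; "ee_rot": TCP orientation; "contact_force": force on the tool from outside, world axes, zero at the start; "ft_torque": the same for the moment, N m; "width": opening from 0.0 (shut) to 1.0 (fully open).
Only numpy, scipy, OpenCV 4.12 (cv2) and the standard library are available. Lean on these libraries where they do the work, as an engineer would, in place of code of your own. Each camera call takes 0.05 s, during which the arm holds its last target.

## Working session

There is one attempt and no reset: what is moved stays moved. The work goes in short steps, Python scripts to look and compute and a tool call to move; the robot and the scene stay as the last step left them, time stands still between calls to the robot, and variables do not carry over. Pictures are saved under pics/ and viewed, and the job is handed in when it is done.

Besides the shell and the picture viewer there is one more tool, called as name(argument=value, ...), one argument or row to a line, values as JSON. arm_command: Moves the arm, as the interface text tells. Its arguments: {"type":"object","properties":{"rows":{"type":"array","items":{"type":"array","items":{"type":"number"}}},"force":{"type":"number"}},"required":["rows"]}

```bash
ls; mkdir -p pics
cat > h.py <<'E'
import numpy as np, cv2
from workcell import manip
def snap(n,f):
    s=manip.snapshot(n); cv2.imwrite('pics/'+f,s['color'][:,:,::-1]); np.savez('pics/'+f[:-4]+'.npz',**s); return s
def world(s,u,v,z=None):
    # point from depth
    d=z if z is not None else float(s['range_z'][v,u])
    p=np.array([(u-s['cx'])/s['fx']*d, -(v-s['cy'])/s['fy']*d, -d,1])
    return (np.linalg.inv(s['camera_from_world'])@p)[:3]
E
python3 - <<'E'
from h import *
for n in ("scene","top","wrist"):
    s=snap(n,n+'0.png'); print(n,s['fx'],s['cx'],s['cy'],(s['range_z']>0).mean()); print(s['camera_from_world'].round(3))
print(manip.get_obs())
E
```

```text
pics
scene 534.5772055650597 314.2651515499875 243.20351713843095 0.9959407552083334
[[-6.490000e-01  7.610000e-01 -1.600000e-02  3.271850e+02]
 [-5.450000e-01 -4.490000e-01  7.080000e-01  2.945690e+02]
 [ 5.310000e-01  4.680000e-01  7.060000e-01 -1.345485e+03]
 [ 0.000000e+00  0.000000e+00  0.000000e+00  1.000000e+00]]
top 433.9100919413908 311.2251576843614 241.31706946081943 0.9958430989583333
[[-6.00000e-03 -1.00000e+00  5.00000e-03  1.17094e+02]
 [ 9.95000e-01 -5.00000e-03  1.00000e-01 -6.26225e+02]
 [-1.00000e-01  6.00000e-03  9.95000e-01 -8.11846e+02]
 [ 0.00000e+00  0.00000e+00  0.00000e+00  1.00000e+00]]
wrist 371.64829954431775 323.31383150782534 242.65161740613866 0.9957389322916667
[[ 2.42000e-01  9.70000e-01 -3.00000e-03 -5.48992e+02]
 [-9.23000e-01  2.29000e-01 -3.11000e-01  4.05150e+01]
 [-3.01000e-01  7.80000e-02  9.51000e-01 -3.82173e+02]
 [ 0.00000e+00  0.00000e+00  0.00000e+00  1.00000e+00]]
{'clock': 0.15, 'q': array([ 1.12321322e+00,  2.59194528e-01,  1.53580902e+00,  4.98449452e-05,
        1.34802061e+00, -2.02779559e-01]), 'joint_velocities': array([ 0.00082733, -0.00089707, -0.00198759, -0.00019619, -0.00151899,
       -0.00015702]), 'tau': array([ 1.91363237e-03, -4.46380842e+01, -2.90823430e+01, -2.78084999e-04,
        8.08702171e-03, -3.90462412e-05]), 'tcp_pos': array([133.08287962, 533.26418987, 241.66457505]), 'ee_rot': array([ 1.22101813e-01,  9.92517322e-01, -6.70480574e-04, -2.51699029e-04]), 'contact_force': array([-0.47369546,  0.22389103, -0.51500021]), 'ft_torque': array([ 0.03103547, -0.03393215, -0.01219204]), 'width': 1.0016947965960137}
```

View pics/scene0.png

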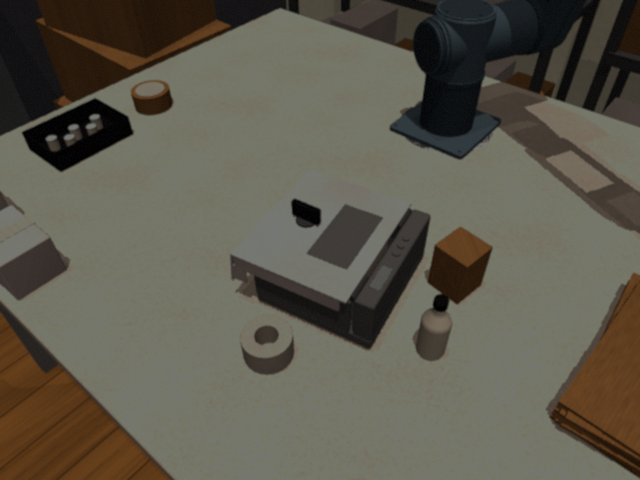

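View pics/top0.png

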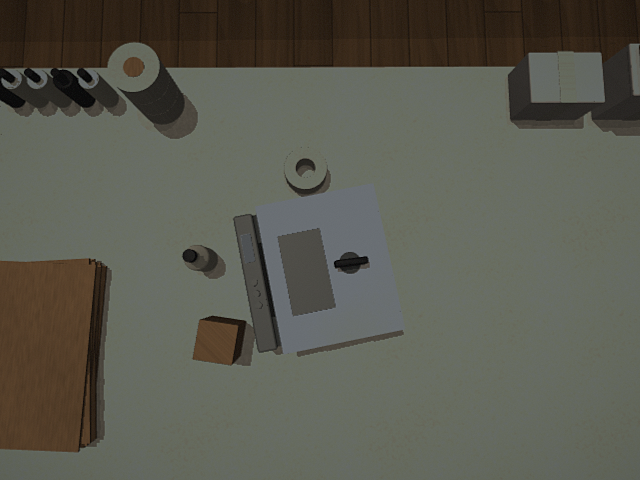

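The top view shows the hood at about (257–403, 185–352) with its front edge on the right. The black wing is at (350, 263), the roll at (306, 170), the bottle at (197, 257) and the carton at (219, 340).

Run:
```python
from h import *
s=dict(np.load('pics/top0.npz')); c=s['color'].astype(int); D=s['range_z']
u,v=np.meshgrid(np.arange(640),np.arange(480))
P=np.stack([(u-s['cx'])/s['fx']*D,-(v-s['cy'])/s['fy']*D,-D,np.ones_like(D)],-1)@np.linalg.inv(s['camera_from_world']).T
P=P[...,:3]
roi=(u>225)&(u<420)&(v>180)&(v<360)
# wing
w=roi&(c.max(2)<40)&(u>325)&(u<375)&(v>250)&(v<275)&(P[...,2]>125)
pw=P[w]; print('wing n',len(pw),'z',np.percentile(pw[:,2],[5,50,95]))
top=pw[pw[:,2]>np.percentile(pw[:,2],50)-4]
r=cv2.minAreaRect(top[:,:2].astype(np.float32)); print(r, cv2.boxPoints(r).round(1).tolist())
# hood
h=roi&(P[...,2]>85)&(P[...,2]<130)&(u>256)
ph=P[h]; 
for a,b in [(385,200),(390,320),(300,340),(265,215),(350,230),(350,300)]: print(a,b,P[b,a].round(1),c[b,a])
r=cv2.minAreaRect(P[roi&(P[...,2]>85)&(P[...,2]<130)][:,:2].astype(np.float32)); print('all',r,cv2.boxPoints(r).round(1).tolist())
hw=roi&(P[...,2]>95)&(P[...,2]<130)&(c.min(2)>85)
m=hw.astype(np.uint8); n,l,st,ce=cv2.connectedComponentsWithStats(m); k=1+st[1:,4].argmax()
r=cv2.minAreaRect(P[l==k][:,:2].astype(np.float32)); print('white',st[k],r,cv2.boxPoints(r).round(1).tolist())
for n,(a,b) in dict(bottle=(190,257),roll=(306,155),carton=(215,338)).items(): print(n,P[b,a].round(1))
```

```text
wing n 251 z [143.2115273  152.93527018 155.06137549]
((571.481201171875, 72.90411376953125), (21.434722900390625, 105.8310546875), 20.947675704956055) [[542.5999755859375, 118.5], [580.4000244140625, 19.700000762939453], [600.4000244140625, 27.299999237060547], [562.5999755859375, 126.19999694824219]]
385 200 [714.  -37.5  -1.2] [104 110 100]
390 320 [482.1 -19.9 118.3] [105 110 113]
300 340 [449.5 134.2 119. ] [106 112 117]
265 215 [665.  194.8 117.1] [105 110 115]
350 230 [638.   45.9 115.1] [106 111 116]
350 300 [516.4  48.  117.9] [107 112 115]
all ((564.5332641601562, 132.54348754882812), (260.8230285644531, 312.9915771484375), 11.026135444641113) [[406.6000061035156, 261.20001220703125], [466.5, -46.0], [722.5, 3.9000000953674316], [662.5999755859375, 311.1000061035156]]
white [  255   183   151   172 14253] ((573.9957275390625, 84.0029296875), (260.28173828125, 214.69992065429688), 11.252544403076172) [[425.3999938964844, 163.89999389648438], [467.29998779296875, -46.70000076293945], [722.5999755859375, 4.099999904632568], [680.7000122070312, 214.6999969482422]]
bottle [591.2 321.2 129.1]
roll [793.  122.8  50.3]
carton [451.3 283.1  97.7]
```

View pics/wrist0.png

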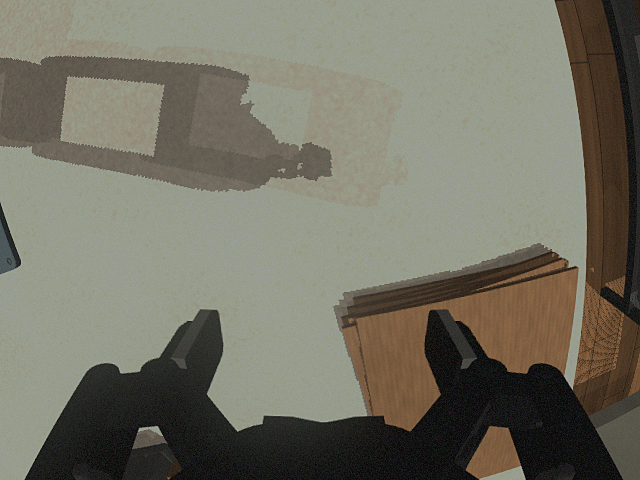

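```bash
cat >> h.py <<'E'
def ray(s,u,v,z):
    T=np.linalg.inv(s['camera_from_world']); o=T[:3,3]
    d=T[:3,:3]@np.array([(u-s['cx'])/s['fx'],-(v-s['cy'])/s['fy'],-1.]); return o+d*(z-o[2])/d[2]
E
python3 - <<'E'
from h import *
s=dict(np.load('pics/top0.npz')); c=s['color']
cv2.imwrite('pics/topcrop.png',cv2.resize(c[175:360,225:415,::-1],None,fx=4,fy=4,interpolation=cv2.INTER_NEAREST)[:600])
s2=dict(np.load('pics/scene0.npz'));cv2.imwrite('pics/scenecrop.png',cv2.resize(s2['color'][165:345,225:435,::-1]*1,None,fx=3.3,fy=3.3))
m=((c.max(2)<32)).astype(np.uint8); m[:250]=0;m[275:]=0;m[:,:330]=0;m[:,372:]=0
n,l,st,ce=cv2.connectedComponentsWithStats(m); k=1+st[1:,4].argmax(); print(st[k],ce[k])
ys,xs=np.where(l==k); q=np.array([ray(s,a,b,154)[:2] for a,b in zip(xs,ys)],np.float32)
r=cv2.minAreaRect(q); print(r); bp=cv2.boxPoints(r);print(bp)
E
```

```text
[334 257  34  14 297] [350.2996633  262.55218855]
((577.3582763671875, 49.12858581542969), (18.965940475463867, 55.39544677734375), 6.387261390686035)
[[564.85284   75.59942 ]
 [571.01544   20.54783 ]
 [589.8637    22.657753]
 [583.7011    77.70934 ]]
```

View pics/topcrop.png

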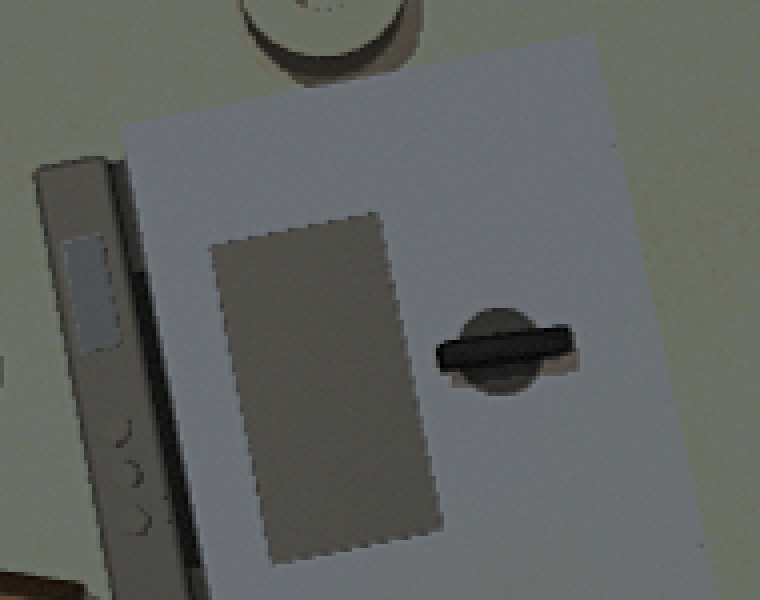

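View pics/scenecrop.png

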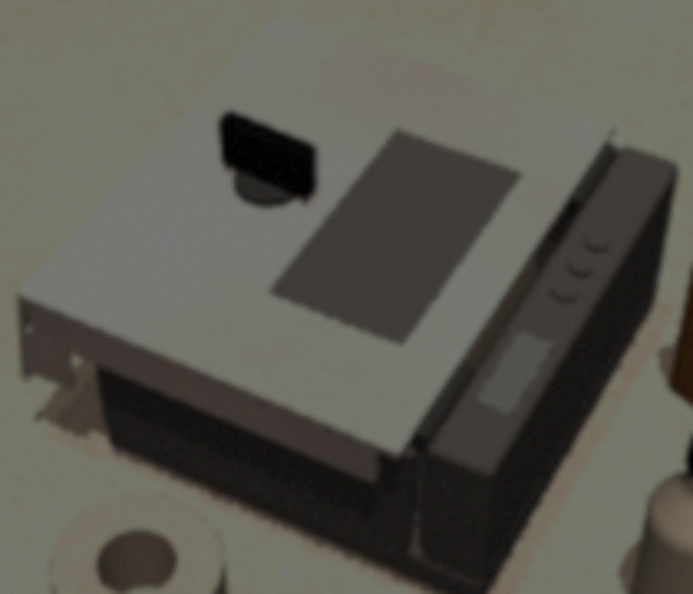

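arm_command(
  rows=[
    [-39.1,-25.9,0,0,1],
    [-39.1,-25.9,0,0,1],
    [-39.1,-25.9,0,0,1],
    [-39.1,-25.9,0,0,1],
    [-39.1,-25.9,0,0,1],
    [-39.1,-25.9,0,0,1],
    [-39.1,-25.9,0,0,1],
    [-39.1,-25.9,0,0,1],
    [-39.1,-25.9,0,0,1],
    [-39.1,-25.9,0,0,1],
    [-39.1,-25.9,0,0,1],
    [-39.1,-25.9,0,0,1],
  ],
)

```text
clock: 1.35
tcp_pos: [514.1, 116.7, 242.1]
ee_rot: [0.122, 0.992, 0.0, -0.0]
contact_force: [1.2, 1.3, 0.3]
width: 0.999
```

arm_command(
  rows=[
    [-39.1,-25.9,0,0,1],
    [-39.1,-25.9,0,0,1],
    [0,0,0,0.15,1],
    [0,0,0,0.15,1],
    [0,0,0,0.15,1],
    [0,0,0,0.15,1],
    [0,0,0,0.15,1],
    [0,0,0,0.15,1],
    [0,0,0,0.15,1],
    [0,0,0,0.15,1],
    [0,0,0,0,1],
  ],
)

```text
clock: 2.45
tcp_pos: [576.3, 49.2, 241.9]
ee_rot: [0.662, 0.75, -0.0, -0.0]
contact_force: [0.0, -0.0, -0.1]
width: 0.999
```

```bash
cat >> h.py <<'E'
from scipy.spatial.transform import Rotation as R
def st():
    o=manip.get_obs(); M=R.from_quat(o['ee_rot']).as_matrix()
    print('t',round(o['clock'],2),'tcp',o['tcp_pos'].round(1),'q',o['q'].round(3),'F',o['contact_force'].round(1),'w',round(o['width'],3)); print('Rot x,y,z cols\n',M.round(3)); return o,M
def rel(target):  # world displacement -> tool
    o=manip.get_obs(); M=R.from_quat(o['ee_rot']).as_matrix(); return (M.T@(np.array(target)-o['tcp_pos'])).round(1)
E
python3 - <<'E'
from h import *
st(); snap('wrist','wrist1.png')
E
```

```text
t 2.45 tcp [576.3  49.2 241.9] q [-0.108  0.31   1.465 -0.     1.367 -0.232] F [ 0.  -0.  -0.1] w 0.999
Rot x,y,z cols
 [[-0.124  0.992 -0.001]
 [ 0.992  0.124  0.   ]
 [ 0.    -0.001 -1.   ]]
```

View pics/wrist1.png

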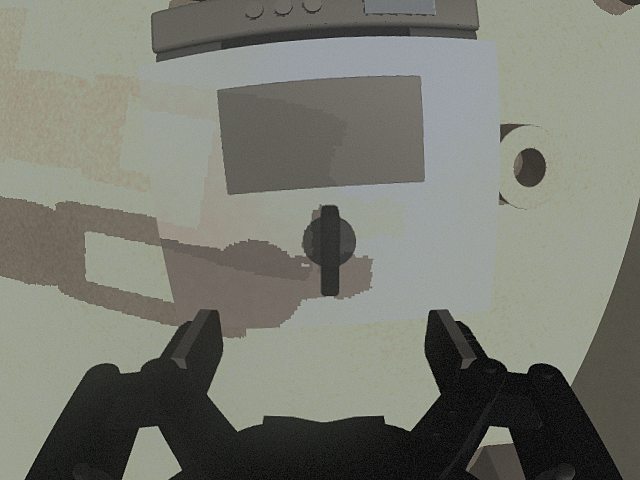

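```bash
cat >> h.py <<'E'
def wray(s,u,v,z):
    T=np.linalg.inv(s['camera_from_world']); o=T[:3,3]; a=u-s['cx'];b=v-s['cy']; r=np.hypot(a,b); th=r/s['fx']
    k=np.sin(th)/max(r,1e-9); d=T[:3,:3]@np.array([a*k,-b*k,-np.cos(th)]); return o+d*(z-o[2])/d[2]
E
python3 - <<'E'
from h import *
s=dict(np.load('pics/wrist1.npz'));c=s['color'].astype(int)
m=(c.max(2)<48).astype(np.uint8); m[:200]=0;m[300:]=0;m[:,:315]=0;m[:,345:]=0
n,l,t,ce=cv2.connectedComponentsWithStats(m);k=1+t[1:,4].argmax();print(t[k],ce[k])
cv2.imwrite('pics/w1c.png',cv2.resize(s['color'][190:310,280:400,::-1],None,fx=5,fy=5))
for p in [(330,206),(330,250),(330,295),(323,250),(338,250)]: print(p,wray(s,*p,154).round(1), s['range_z'][p[1],p[0]])
E
```

```text
[322 206  18  13  53] [331.67924528 209.81132075]
(330, 206) [575.8  80.7 154. ] 246.54431
(330, 250) [579.5  52.7 154. ] 232.58475
(330, 295) [583.6  21.4 154. ] 243.05685
(323, 250) [575.1  52.1 154. ] 233.5906
(338, 250) [584.5  53.3 154. ] 233.93011
```

View pics/w1c.png

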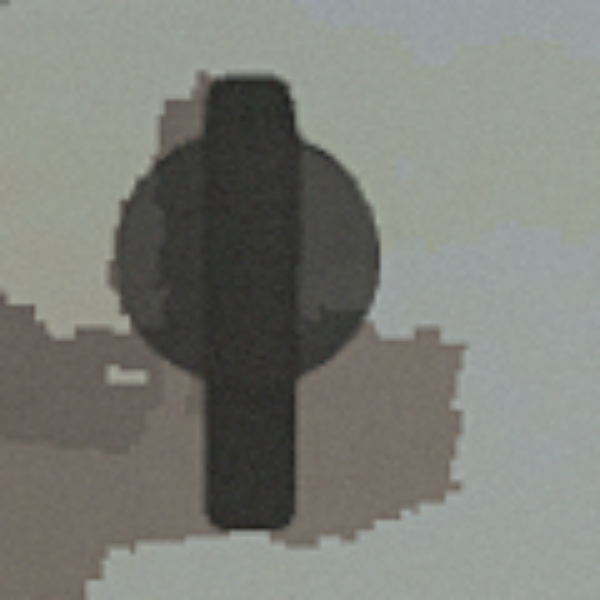

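arm_command(
  rows=[
    [0.4,3.3,35,0,1],
    [0,0,35,0,1],
    [0,0,24,0,1],
    [0,0,10,0,1],
    [0,0,0,0,0],
    [0,0,0,0,0],
    [0,0,0,0,0],
    [0,0,0,0,0],
    [0,0,0,0,0],
    [0,0,0,0,0],
  ],
  force=30,
)

```text
clock: 3.5
tcp_pos: [580.3, 49.9, 139.4]
ee_rot: [0.661, 0.75, 0.001, 0.001]
contact_force: [-0.6, 1.0, 4.9]
width: 0.132
```

Run:
```python
from h import *
st(); snap('wrist','wrist2.png')
```

```text
t 3.5 tcp [580.3  49.9 139.4] q [-0.106  0.401  1.597 -0.     1.142 -0.232] F [-0.6  1.   4.9] w 0.132
Rot x,y,z cols
 [[-0.126  0.992  0.002]
 [ 0.992  0.126 -0.   ]
 [-0.     0.002 -1.   ]]
```

View pics/wrist2.png

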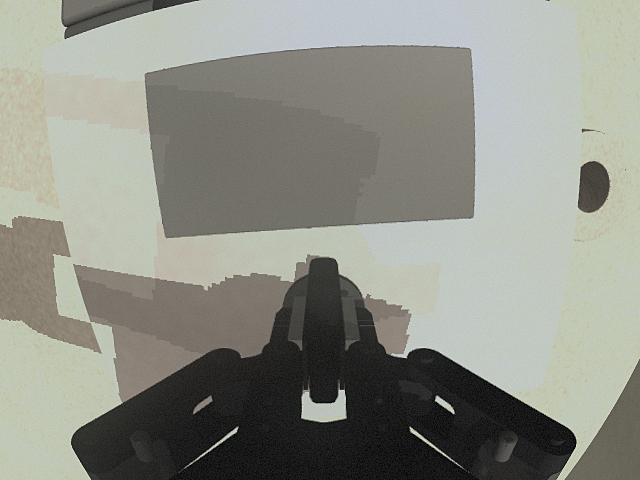

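The wing, at about (323, 330), sits between the pads. An opening of 0.132 is about 11 mm, which matches the 12 mm bar. Next I turn it clockwise.

arm_command(
  rows=[
    [0,0,0,0.12,0],
    [0,0,0,0.12,0],
    [0,0,0,0.12,0],
    [0,0,0,0.12,0],
    [0,0,0,0.12,0],
    [0,0,0,0.12,0],
    [0,0,0,0.12,0],
    [0,0,0,0.12,0],
    [0,0,0,0.12,0],
    [0,0,0,0.12,0],
    [0,0,0,0.1,0],
    [0,0,0,0,0],
  ],
)

```text
clock: 4.75
tcp_pos: [582.6, 48.5, 139.4]
ee_rot: [0.981, 0.196, 0.003, 0.002]
contact_force: [5.8, -4.3, -0.8]
width: 0.133
```

Run:
```python
from h import *
o,_=st(); print(o['ft_torque']); snap('wrist','wrist3.png');snap('top','top3.png')
```

```text
t 4.75 tcp [582.6  48.5 139.4] q [-0.107  0.402  1.595 -0.002  1.138  1.071] F [ 5.8 -4.3 -0.8] w 0.133
Rot x,y,z cols
 [[ 0.923  0.384  0.007]
 [ 0.384 -0.924 -0.002]
 [ 0.005  0.005 -1.   ]]
[-0.62258353 -0.9257019  -0.10159113]
```

View pics/wrist3.png

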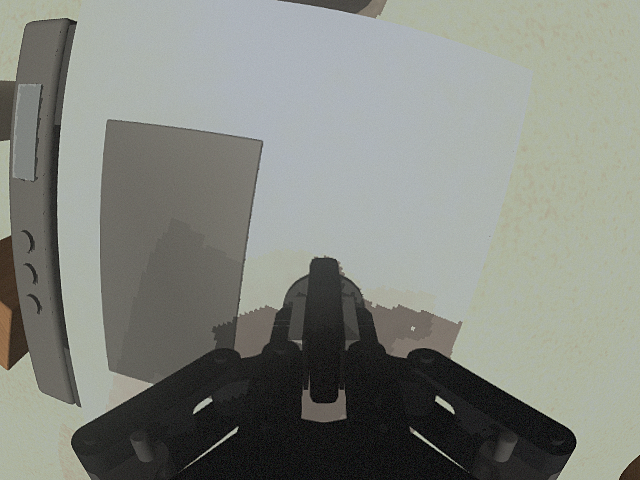

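arm_command(
  rows=[
    [0,0,0,0,1],
    [0,0,0,0,1],
    [0,0,-15,0,1],
    [0,0,-45,0,1],
    [0,0,0,-0.15,1],
    [0,0,0,-0.15,1],
    [0,0,0,-0.15,1],
    [0,0,0,-0.15,1],
    [0,0,0,-0.15,1],
    [0,0,0,-0.15,1],
    [0,0,0,-0.15,1],
    [0,0,0,-0.15,1],
  ],
)

```text
clock: 6.05
tcp_pos: [579.1, 50.3, 198.0]
ee_rot: [0.696, 0.718, -0.0, -0.001]
contact_force: [-0.1, -0.1, 0.8]
width: 1.002
```

arm_command(
  rows=[
    [0,0,0,-0.15,1],
    [0,0,0,-0.15,1],
    [0,0,0,-0.07,1],
    [0,0,0,0,1],
  ],
)

```text
clock: 6.45
tcp_pos: [579.2, 50.2, 198.0]
ee_rot: [0.554, 0.833, -0.0, -0.001]
contact_force: [-0.4, 0.2, -0.4]
width: 1.004
```

Run:
```python
from h import *
st(); s=snap('wrist','wrist4.png')
c=s['color']
cv2.imwrite('pics/w4c.png',c[:,:,::-1])
```

```text
t 6.45 tcp [579.2  50.2 198. ] q [-0.105  0.347  1.523  0.     1.273 -0.502] F [-0.4  0.2 -0.4] w 1.004
Rot x,y,z cols
 [[-0.386  0.922 -0.001]
 [ 0.922  0.386  0.   ]
 [ 0.001 -0.001 -1.   ]]
```

View pics/w4c.png

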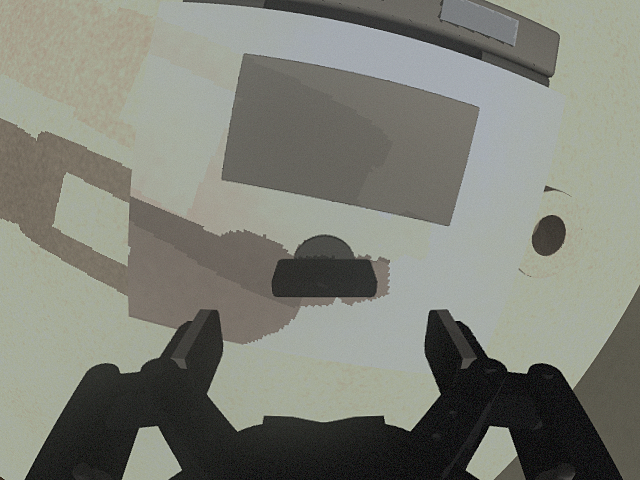

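The wing now lies across the view at (325, 278), parallel to the jaw axis, and the latch stands at about 1.37. Next I grip its ends so that it can pivot as the hood lifts.

arm_command(
  rows=[
    [0,0,30,0,1],
    [0,0,25,0,1],
    [0,0,7,0,1],
    [0,0,0,0,0.5],
    [0,0,0,0,0.5],
    [0,0,0,0,0.5],
    [0,0,0,0,0.5],
    [0,0,0,0,0.5],
  ],
  force=40,
)

```text
clock: 7.3
tcp_pos: [579.9, 49.7, 137.9]
ee_rot: [0.554, 0.832, 0.0, 0.001]
contact_force: [-4.9, -1.5, 6.5]
width: 0.644
```

Run:
```python
from h import *
st(); s=snap('wrist','wrist5.png')
```

```text
t 7.3 tcp [579.9  49.7 137.9] q [-1.060e-01  4.020e-01  1.599e+00 -1.000e-03  1.139e+00 -5.010e-01] F [-4.9 -1.5  6.5] w 0.644
Rot x,y,z cols
 [[-0.385  0.923  0.001]
 [ 0.923  0.385 -0.001]
 [-0.001  0.001 -1.   ]]
```

View pics/wrist5.png

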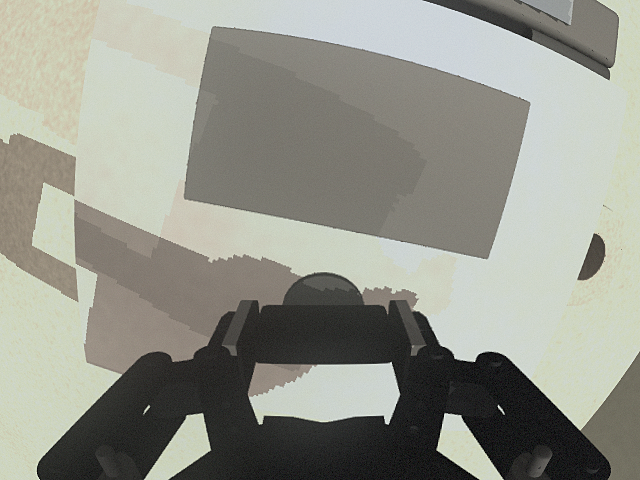

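arm_command(
  rows=[
    [0.4,0.1,-3,0,0.5],
    [0.8,0.2,-4,0,0.5],
    [0.8,0.2,-4,0,0.5],
    [1,0.2,-4,0,0.5],
    [0,0,0,0,0.5],
  ],
)

```text
clock: 7.85
tcp_pos: [578.7, 53.4, 151.2]
ee_rot: [0.554, 0.832, -0.0, -0.001]
contact_force: [-0.3, -1.7, -8.9]
width: 0.644
```

Run:
```python
from h import *
st(); s=snap('scene','scene6.png'); cv2.imwrite('pics/scene6c.png',cv2.resize(s['color'][165:345,225:435,::-1],None,fx=3.3,fy=3.3))
```

```text
t 7.85 tcp [578.7  53.4 151.2] q [-0.1    0.389  1.584  0.     1.171 -0.496] F [-0.3 -1.7 -8.9] w 0.644
Rot x,y,z cols
 [[-0.386  0.922 -0.001]
 [ 0.922  0.386  0.   ]
 [ 0.001 -0.001 -1.   ]]
```

View pics/scene6c.png

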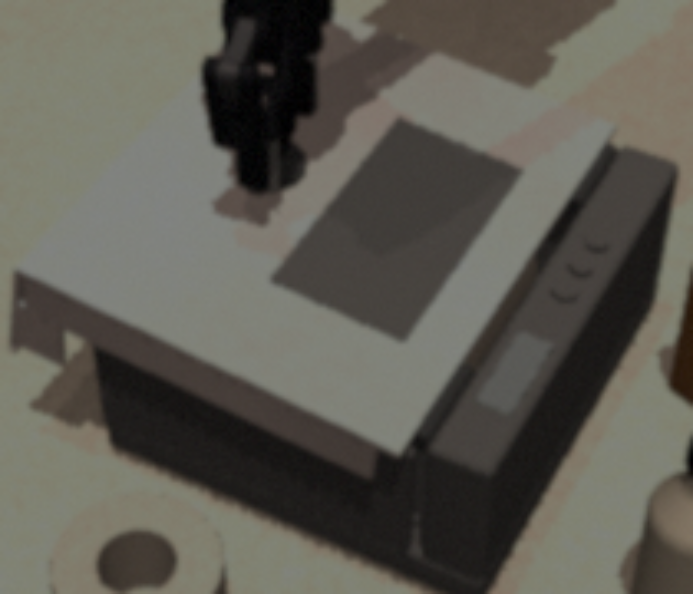

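arm_command(
  rows=[
    [0.7,0.1,-2.5,0,0.5],
    [0.7,0.1,-2.5,0,0.5],
    [0.6,0.1,-2,0,0.5],
    [0,0,0,0,0.5],
  ],
)

```text
clock: 8.3
tcp_pos: [578.1, 55.7, 158.3]
ee_rot: [0.554, 0.832, 0.0, -0.001]
contact_force: [-1.1, 2.9, -12.4]
width: 0.645
```

arm_command(
  rows=[
    [0.3,0.1,-1,0,0.5],
    [0,0,0,0,0.5],
  ],
)

```text
clock: 8.5
tcp_pos: [578.0, 55.9, 159.0]
ee_rot: [0.554, 0.832, -0.0, -0.001]
contact_force: [-0.3, 4.0, -13.1]
width: 0.638
```

arm_command(
  rows=[
    [0.3,0.1,-1,0,0.5],
    [0,0,0,0,0.5],
  ],
)

```text
clock: 8.7
tcp_pos: [578.0, 56.2, 160.0]
ee_rot: [0.554, 0.832, -0.0, -0.001]
contact_force: [-1.4, 4.4, -13.6]
width: 0.646
```

arm_command(
  rows=[
    [0.3,0.1,-1,0,0.5],
    [0,0,0,0,0.5],
  ],
)

```text
clock: 8.9
tcp_pos: [578.0, 56.4, 161.0]
ee_rot: [0.554, 0.832, -0.0, -0.001]
contact_force: [-1.4, 5.8, -15.8]
width: 0.649
```

Run:
```python
from h import *
st(); s=snap('scene','scene7.png'); cv2.imwrite('pics/scene7c.png',cv2.resize(s['color'][165:345,225:435,::-1],None,fx=3.3,fy=3.3))
def P(u,v): return world(s,u,v).round(1)
# front edge points of hood top (crop px /3.3 + offs)
for cx,cy in [(20,262),(200,360),(30,275),(370,450)]:
    u,v=int(225+cx/3.3),int(165+cy/3.3); print(u,v,P(u,v))
```

```text
t 8.9 tcp [578.   56.4 161. ] q [-9.500e-02  3.790e-01  1.573e+00  1.000e-03  1.192e+00 -4.910e-01] F [ -1.4   5.8 -15.8] w 0.649
Rot x,y,z cols
 [[-0.386  0.923 -0.002]
 [ 0.923  0.386  0.001]
 [ 0.001 -0.001 -1.   ]]
231 244 [717.5   8.3 140. ]
285 274 [700.9 110.2 125.9]
234 248 [718.5  15.7 136.4]
337 301 [681.5 198.7 110.8]
```

View pics/scene7c.png

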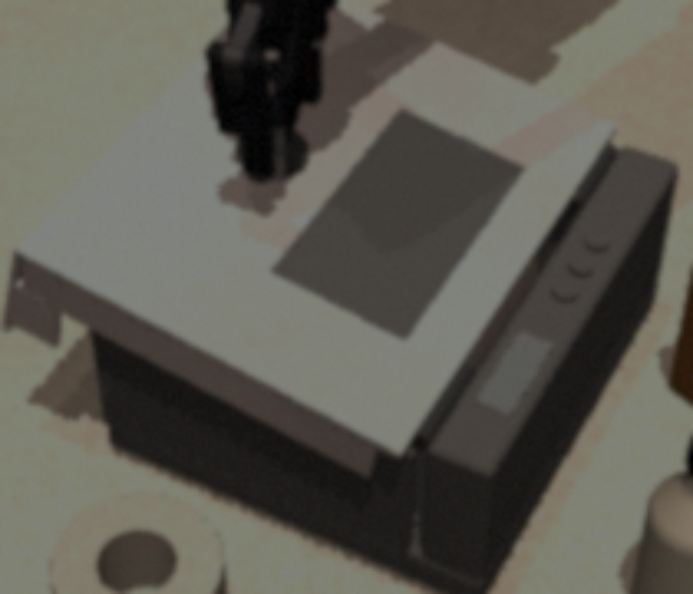

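arm_command(
  rows=[
    [0.2,0,-1,0,0.5],
    [0,0,0,0,0.5],
  ],
)

```text
clock: 9.15
tcp_pos: [577.9, 56.8, 162.0]
ee_rot: [0.554, 0.832, 0.0, -0.001]
contact_force: [-1.4, 5.2, -14.7]
width: 0.645
```

arm_command(
  rows=[
    [0.2,0,-0.7,0,0.5],
    [0,0,0,0,0.5],
  ],
)

```text
clock: 9.35
tcp_pos: [577.9, 56.9, 162.7]
ee_rot: [0.554, 0.832, 0.0, -0.001]
contact_force: [-1.2, 5.6, -15.0]
width: 0.643
```

arm_command(
  rows=[
    [0.2,0,-1,0,0.5],
    [0,0,0,0,0.5],
  ],
)

```text
clock: 9.55
tcp_pos: [577.8, 57.2, 163.6]
ee_rot: [0.554, 0.832, 0.0, -0.001]
contact_force: [-1.0, 5.2, -15.2]
width: 0.644
```

arm_command(
  rows=[
    [0.2,0,-0.7,0,0.5],
    [0,0,0,0,0.5],
  ],
)

```text
clock: 9.75
tcp_pos: [577.8, 57.3, 163.7]
ee_rot: [0.554, 0.832, -0.0, -0.001]
contact_force: [0.2, 5.6, -19.5]
width: 0.645
```

The force jump and the stall at z = 163.7 show the hood is at the catch. I ease off, release, and rise.

arm_command(
  rows=[
    [0,0,1,0,0.5],
    [0,0,0,0,0.8],
    [0,0,0,0,1],
    [0,0,0,0,1],
    [0,0,-20,0,1],
    [0,0,-40,0,1],
    [0,0,-40,0,1],
    [0,0,0,0,1],
  ],
)

```text
clock: 10.55
tcp_pos: [582.2, 55.9, 271.9]
ee_rot: [0.554, 0.832, 0.003, 0.007]
contact_force: [-0.1, -0.3, 0.6]
width: 1.004
```

Run:
```python
from h import *
st(); s=snap('scene','scene8.png'); cv2.imwrite('pics/scene8c.png',cv2.resize(s['color'][165:345,225:435,::-1],None,fx=3.3,fy=3.3))
w=snap('wrist','wrist8.png')
T=np.linalg.inv(w['camera_from_world']);o,M=st(); print('cam in tool',M.T@(T[:3,3]-o['tcp_pos']), 'look',-M.T@T[:3,2],'up',M.T@T[:3,1])
for cx,cy in [(20,250),(200,345),(30,265),(370,445)]:
    u,v=int(225+cx/3.3),int(165+cy/3.3); print(u,v,world(s,u,v).round(1))
```

```text
t 10.55 tcp [582.2  55.9 271.9] q [-0.095  0.295  1.413 -0.     1.418 -0.49 ] F [-0.1 -0.3  0.6] w 1.004
Rot x,y,z cols
 [[-0.385  0.923  0.015]
 [ 0.923  0.385 -0.002]
 [-0.008  0.013 -1.   ]]
t 10.65 tcp [579.6  56.2 266.2] q [-0.095  0.299  1.421 -0.     1.416 -0.49 ] F [-0.5 -0.2 -0.5] w 1.005
Rot x,y,z cols
 [[-0.385  0.923  0.006]
 [ 0.923  0.385 -0.001]
 [-0.003  0.005 -1.   ]]
cam in tool [  80.15480975    0.3956824  -134.88754962] look [-0.31433921  0.00304058  0.94930586] up [9.49310527e-01 3.51970442e-04 3.14339625e-01]
231 240 [718.5  11.5 151.8]
285 269 [699.1 109.3 135.3]
234 245 [719.   17.7 144.8]
337 299 [682.3 199.2 116.9]
```

View pics/wrist8.png

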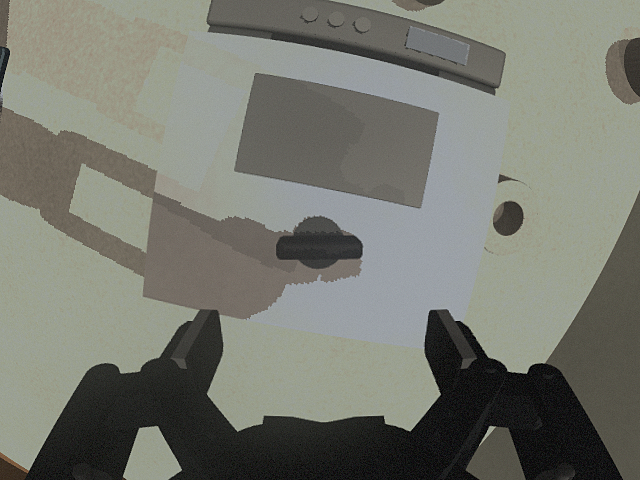

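View pics/scene8c.png

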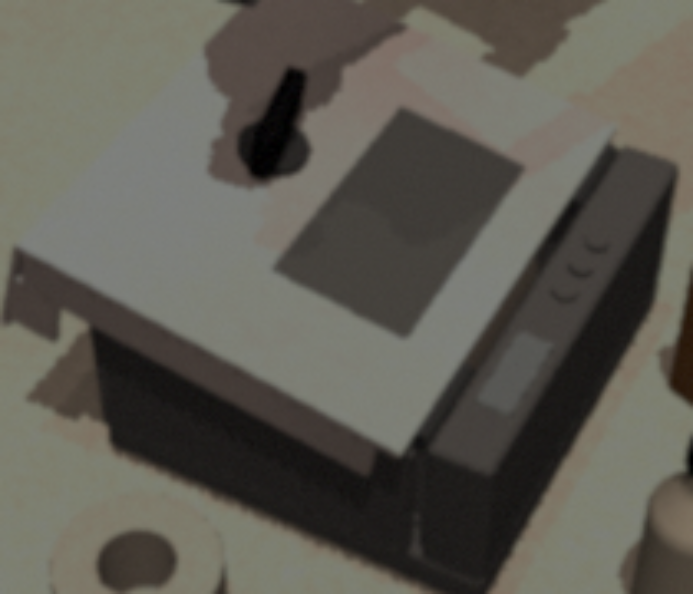

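arm_command(
  rows=[
    [42.9,-20.8,0,0,0],
    [42.9,-20.8,0,0,0],
    [42.9,-20.8,0,0,0],
    [42.9,-20.8,0,0,0],
    [42.9,-20.8,0,0,0],
    [42.9,-20.8,0,0,0],
    [42.9,-20.8,0,0,0],
    [42.9,-20.8,0,0,0],
    [42.9,-20.8,0,0,0],
    [42.9,-20.8,0,0,0],
    [42.9,-20.8,0,0,0],
    [42.9,-20.8,0,0,0],
  ],
)

```text
clock: 11.85
tcp_pos: [147.7, 435.9, 262.9]
ee_rot: [0.554, 0.832, -0.0, 0.0]
contact_force: [1.3, 0.7, 0.1]
width: 0.003
```

arm_command(
  rows=[
    [42.9,-20.8,0,0,0],
    [42.9,-20.8,0,0,0],
    [42.9,-20.8,0,0,0],
    [42.9,-20.8,0,0,0],
    [42.9,-20.8,0,0,0],
    [42.9,-20.8,0,0,0],
    [42.9,-20.8,0,0,0],
    [42.9,-20.8,0,0,0],
    [0,0,0,0,0],
  ],
)

```text
clock: 12.75
tcp_pos: [-141.1, 689.6, 259.5]
ee_rot: [0.552, 0.834, -0.002, 0.0]
contact_force: [0.5, 0.8, -0.9]
width: -0.003
```

Run:
```python
from h import *
st();snap('wrist','wrist9.png')
```

```text
t 12.75 tcp [-141.1  689.6  259.5] q [1.614 0.536 1.077 0.002 1.531 1.213] F [ 0.5  0.8 -0.9] w -0.003
Rot x,y,z cols
 [[-0.39   0.921 -0.002]
 [ 0.921  0.39  -0.003]
 [-0.002 -0.003 -1.   ]]
```

View pics/wrist9.png

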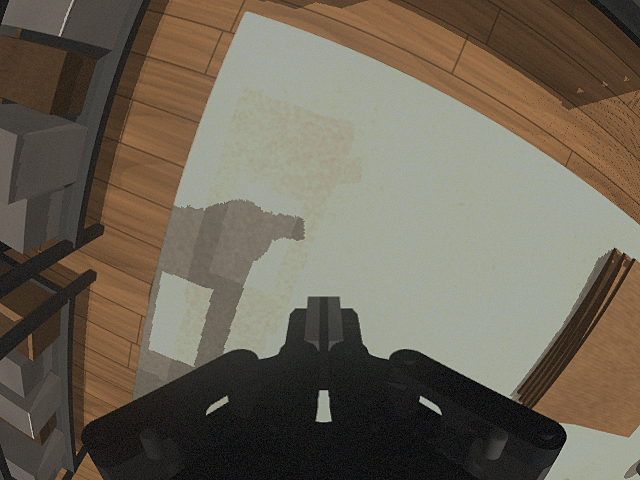

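arm_command(
  rows=[
    [44,9,0,0,0],
    [44,9,0,0,0],
    [44,9,0,0,0],
    [44,9,0,0,0],
    [44,9,0,0,0],
    [44,9,0,0,0],
    [0,0,0,0,0],
  ],
)

```text
clock: 13.5
tcp_pos: [-173.2, 885.7, 237.1]
ee_rot: [0.555, 0.832, 0.015, -0.015]
contact_force: [0.8, -0.7, -0.6]
width: -0.001
```

Run:
```python
from h import *
st()
```

```text
t 13.5 tcp [-173.2  885.7  237.1] q [1.639 1.036 0.194 0.006 1.871 1.246] F [ 0.8 -0.7 -0.6] w -0.001
Rot x,y,z cols
 [[-0.384  0.923 -0.009]
 [ 0.922  0.384  0.041]
 [ 0.041  0.008 -0.999]]
```

arm_command(
  rows=[
    [44,9,0,0,0],
    [44,9,0,0,0],
    [44,9,0,0,0],
    [44,9,0,0,0],
    [0,0,0,0,0],
  ],
)

```text
clock: 14.0
tcp_pos: [-184.3, 939.9, 214.1]
ee_rot: [0.553, 0.829, 0.061, -0.06]
contact_force: [0.0, -0.6, -0.3]
width: -0.003
```

Run:
```python
from h import *
st()
```

```text
t 14.0 tcp [-184.3  939.9  214.1] q [1.641 1.069 0.189 0.021 1.713 1.251] F [ 0.  -0.6 -0.3] w -0.003
Rot x,y,z cols
 [[-0.382  0.924 -0.032]
 [ 0.909  0.382  0.168]
 [ 0.167  0.035 -0.985]]
```

arm_command(
  rows=[
    [44,9,2,0,0],
    [44,9,2,0,0],
    [44,9,2,0,0],
    [44,9,2,0,0],
    [44,9,2,0,0],
    [44,9,2,0,0],
    [44,9,2,0,0],
    [44,9,2,0,0],
    [0,0,0,0,0],
  ],
)

```text
clock: 14.9
tcp_pos: [-202.5, 1030.9, 213.6]
ee_rot: [0.542, 0.813, 0.15, -0.149]
contact_force: [-0.1, 0.0, -0.4]
width: -0.002
```

Run:
```python
from h import *
o,M=st(); print(np.degrees(np.arctan2(np.hypot(M[0,2],M[1,2]),-M[2,2])), np.degrees(np.arctan2(M[1,2],M[0,2])))
```

```text
t 14.9 tcp [-202.5 1030.9  213.6] q [1.643 1.099 0.188 0.05  1.431 1.251] F [-0.1  0.  -0.4] w -0.002
Rot x,y,z cols
 [[-0.369  0.926 -0.079]
 [ 0.837  0.368  0.406]
 [ 0.405  0.083 -0.91 ]]
24.4441200658283 101.04426261712717
```

arm_command(
  rows=[
    [40,8,18,0,0],
    [40,8,18,0,0],
    [40,8,18,0,0],
    [38,8,22,0,0],
    [38,8,22,0,0],
    [38,8,22,0,0],
    [36,8,25,0,0],
    [36,8,25,0,0],
    [36,8,25,0,0],
    [36,8,25,0,0],
    [0,0,0,0,0],
  ],
)

```text
clock: 16.0
tcp_pos: [-222.5, 1144.8, 145.6]
ee_rot: [0.519, 0.779, 0.249, -0.247]
contact_force: [-0.1, -0.2, -1.1]
width: 0.002
```

```bash
cat >> h.py <<'E'
def tilt(M): print('tilt',np.degrees(np.arctan2(np.hypot(M[0,2],M[1,2]),-M[2,2])).round(1), 'az',np.degrees(np.arctan2(M[1,2],M[0,2])).round(1))
E
python3 - <<'E'
from h import *
o,M=st(); tilt(M)
E
```

```text
t 16.0 tcp [-222.5 1144.8  145.6] q [1.644 1.231 0.189 0.094 1.009 1.228] F [-0.1 -0.2 -1.1] w 0.002
Rot x,y,z cols
 [[-0.339  0.932 -0.127]
 [ 0.686  0.337  0.645]
 [ 0.644  0.132 -0.753]]
tilt 41.1 az 101.1
```

arm_command(
  rows=[
    [42,8,18,0,0],
    [42,8,18,0,0],
    [42,8,18,0,0],
    [42,8,18,0,0],
    [42,8,20,0,0],
    [42,8,20,0,0],
    [42,8,20,0,0],
    [42,8,20,0,0],
    [0,0,0,0,0],
  ],
)

```text
clock: 16.9
tcp_pos: [-236.7, 1190.4, 237.2]
ee_rot: [0.492, 0.74, 0.326, -0.323]
contact_force: [0.8, -0.3, 0.4]
width: 0.0
```

Run:
```python
from h import *
o,M=st(); tilt(M)
```

```text
t 16.9 tcp [-236.7 1190.4  237.2] q [1.649 1.198 0.187 0.131 0.811 1.211] F [ 0.8 -0.3  0.4] w 0.0
Rot x,y,z cols
 [[-0.306  0.939 -0.157]
 [ 0.518  0.303  0.8  ]
 [ 0.799  0.163 -0.579]]
tilt 54.6 az 101.1
```

arm_command(
  rows=[
    [0,0,0,0.1,0],
    [0,0,0,0.1,0],
    [0,0,0,0,0],
  ],
)

```text
clock: 17.2
tcp_pos: [-236.4, 1189.9, 233.1]
ee_rot: [0.565, 0.688, 0.29, -0.352]
contact_force: [-0.9, -0.2, -0.4]
width: 0.002
```

```bash
cat >> h.py <<'E'
ex=np.array([-.195,.981,0]); ey=np.array([-.981,-.195,0]); O=np.array([566.8,114,0])
def pw(x,y,z): return O+ex*x+ey*y+np.array([0,0,z])
def wp(p): d=np.asarray(p)-O; return np.array([d@ex,d@ey,d[2]])
E
python3 - <<'E'
from h import *
o,M=st(); tilt(M); t=pw(-250,0,260); d=rel(t); print(t,d,np.linalg.norm(d), d/ (np.linalg.norm(d)/46))
E
```

```text
t 17.2 tcp [-236.4 1189.9  233.1] q [1.649 1.2   0.188 0.131 0.813 1.412] F [-0.9 -0.2 -0.4] w 0.002
Rot x,y,z cols
 [[-0.113  0.981 -0.157]
 [ 0.573  0.194  0.797]
 [ 0.812  0.    -0.584]]
tilt 54.3 az 101.1
[ 615.55 -131.25  260.  ] [ -831.2   580.1 -1201.9] 1572.2509532514205 [-24.31876408  16.97222695 -35.16448814]
```

arm_command(
  rows=[
    [-24,17,-37,0,0],
    [-24,17,-37,0,0],
    [-24,17,-37,0,0],
    [-24,17,-37,0,0],
    [-24,17,-37,0,0],
    [-24,17,-37,0,0],
    [-24,17,-37,0,0],
    [-24,17,-37,0,0],
    [-24,17,-37,0,0],
    [-24,17,-37,0,0],
  ],
)

```text
clock: 18.2
tcp_pos: [2.9, 816.7, 255.0]
ee_rot: [0.562, 0.689, 0.291, -0.353]
contact_force: [0.8, 1.2, 0.2]
width: 0.0
```

Run:
```python
from h import *
o,M=st(); tilt(M); t=pw(-250,0,260); d=rel(t); print(d,np.linalg.norm(d), d/ (np.linalg.norm(d)/46))
```

```text
t 18.2 tcp [  2.9 816.7 255. ] q [1.26  0.375 1.718 1.207 0.438 0.08 ] F [0.8 1.2 0.2] w 0.0
Rot x,y,z cols
 [[-0.119  0.98  -0.16 ]
 [ 0.57   0.2    0.797]
 [ 0.813  0.004 -0.582]]
tilt 54.4 az 101.4
[-609.   411.2 -856.7] 1128.672374960954 [-24.82031156  16.75880479 -34.91553517]
```

arm_command(
  rows=[
    [-24,17,-37,0,0],
    [-24,17,-37,0,0],
    [-24,17,-37,0,0],
    [-24,17,-37,0,0],
    [-24,17,-37,0,0],
    [-24,17,-37,0,0],
    [-24,17,-37,0,0],
    [-24,17,-37,0,0],
  ],
)

```text
clock: 19.0
tcp_pos: [205.9, 498.2, 271.6]
ee_rot: [0.562, 0.69, 0.291, -0.352]
contact_force: [2.2, 0.6, -0.1]
width: -0.004
```

Run:
```python
from h import *
o,M=st(); tilt(M); t=pw(-250,0,260); d=rel(t); print(d,np.linalg.norm(d), d/ (np.linalg.norm(d)/46))
```

```text
t 19.0 tcp [205.9 498.2 271.6] q [ 0.384  0.006  2.147  1.102  1.108 -0.416] F [ 2.2  0.6 -0.1] w -0.004
Rot x,y,z cols
 [[-0.121  0.98  -0.159]
 [ 0.57   0.2    0.797]
 [ 0.812  0.005 -0.583]]
tilt 54.3 az 101.3
[-417.9  275.4 -560. ] 751.0563028162402 [-25.59515169  16.86744383 -34.29836073]
```

Run:
```python
from h import *
a=rel((480,330,290)); o,M=st(); b=M.T@(pw(-250,0,260)-np.array((480,330,290)))
for d in(a,b): print(d,np.linalg.norm(d), d/ (np.linalg.norm(d)/45))
```

```text
t 19.0 tcp [205.9 498.2 271.6] q [ 0.384  0.006  2.147  1.102  1.108 -0.416] F [ 2.2  0.6 -0.1] w -0.004
Rot x,y,z cols
 [[-0.121  0.98  -0.159]
 [ 0.57   0.2    0.797]
 [ 0.812  0.005 -0.583]]
[-114.1  235.  -188.5] 322.14291859359565 [-15.93857789  32.82704474 -26.33148056]
[-303.8353597    40.40454439 -371.58701806] 481.6901130394936 [-28.38462077   3.77463529 -34.71405238]
```

arm_command(
  rows=[
    [-16,33,-26.5,0,0],
    [-16,33,-26.5,0,0],
    [-16,33,-26.5,0,0],
    [-16,33,-26.5,0,0],
    [-16,33,-26.5,0,0],
    [-16,33,-26.5,0,0],
    [-16,33,-26.5,0,0],
    [-28,4,-35,0,0],
    [-28,4,-35,0,0],
    [-28,4,-35,0,0],
    [-28,4,-35,0,0],
  ],
)

```text
clock: 20.1
tcp_pos: [526.2, 159.6, 278.9]
ee_rot: [0.562, 0.69, 0.29, -0.352]
contact_force: [0.7, -0.3, 0.5]
width: 0.001
```

Run:
```python
from h import *
o,M=st(); tilt(M); t=pw(-250,0,260); d=rel(t); print(wp(o['tcp_pos']),d,np.linalg.norm(d), d/ (np.linalg.norm(d)/45))
```

```text
t 20.1 tcp [526.2 159.6 278.9] q [-0.381  0.421  1.574  0.76   1.736 -0.692] F [ 0.7 -0.3  0.5] w 0.001
Rot x,y,z cols
 [[-0.12   0.98  -0.16 ]
 [ 0.571  0.2    0.796]
 [ 0.812  0.004 -0.584]]
tilt 54.3 az 101.3
[ 52.62519633  30.92886673 278.87384859] [-192.2   29.4 -234.7] 304.7774433910751 [-28.37808436   4.34087243 -34.65315504]
```

Run:
```python
from h import *
o,M=st(); p=o['tcp_pos']
for t in [pw(-230,62,250),pw(-210,62,114)]:
    d=M.T@(t-p); print(d.round(1),np.linalg.norm(d)); p=t
```

```text
t 20.1 tcp [526.2 159.6 278.9] q [-0.381  0.421  1.574  0.76   1.736 -0.692] F [ 0.7 -0.3  0.5] w 0.001
Rot x,y,z cols
 [[-0.12   0.98  -0.16 ]
 [ 0.571  0.2    0.796]
 [ 0.812  0.004 -0.584]]
[-188.3  -32.5 -212.6] 285.82613868479257
[-98.7  -0.4  95.6] 137.46328382517274
```

arm_command(
  rows=[
    [-26.9,-4.6,-30.4,0,0],
    [-26.9,-4.6,-30.4,0,0],
    [-26.9,-4.6,-30.4,0,0],
    [-26.9,-4.6,-30.4,0,0],
    [-26.9,-4.6,-30.4,0,0],
    [-26.9,-4.6,-30.4,0,0],
    [-26.9,-4.6,-30.4,0,0],
    [-33,0,32,0,0],
    [-33,0,32,0,0],
    [0,0,0,0,0],
  ],
)

```text
clock: 21.1
tcp_pos: [545.3, -107.3, 154.2]
ee_rot: [0.563, 0.687, 0.289, -0.357]
contact_force: [0.0, 0.2, -0.3]
width: 0.003
```

Run:
```python
from h import *
o,M=st(); tilt(M); print(wp(o['tcp_pos']),rel(pw(-210,62,114))); snap('wrist','wrist10.png'); snap('scene','scene10.png'); snap('top','top10.png')
```

```text
t 21.1 tcp [ 545.3 -107.3  154.2] q [-0.721  0.746  1.338  0.538  1.859 -0.986] F [ 0.   0.2 -0.3] w 0.003
Rot x,y,z cols
 [[-0.111  0.98  -0.165]
 [ 0.567  0.199  0.799]
 [ 0.816 -0.005 -0.578]]
tilt 54.7 az 101.7
[-212.88860494   64.24288796  154.21061254] [-31.2   2.4  25.5]
```

View pics/wrist10.png

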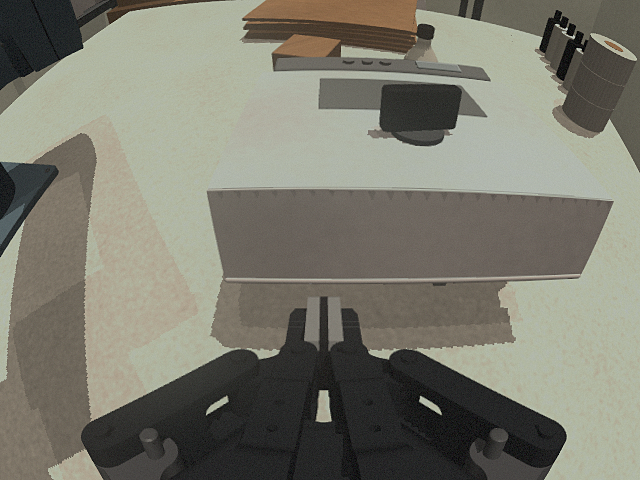

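View pics/scene10.png

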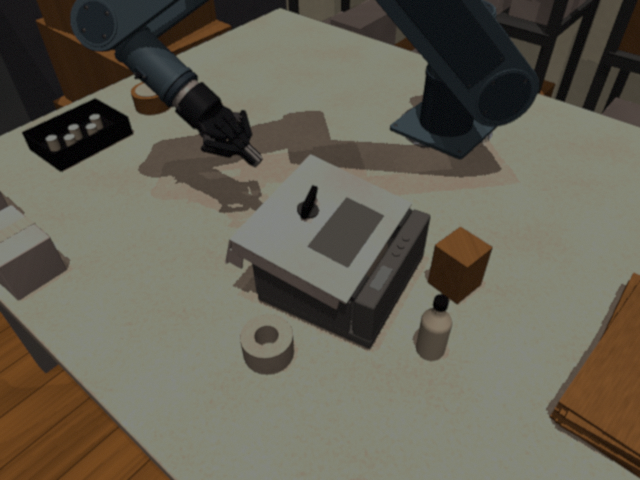

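View pics/top10.png

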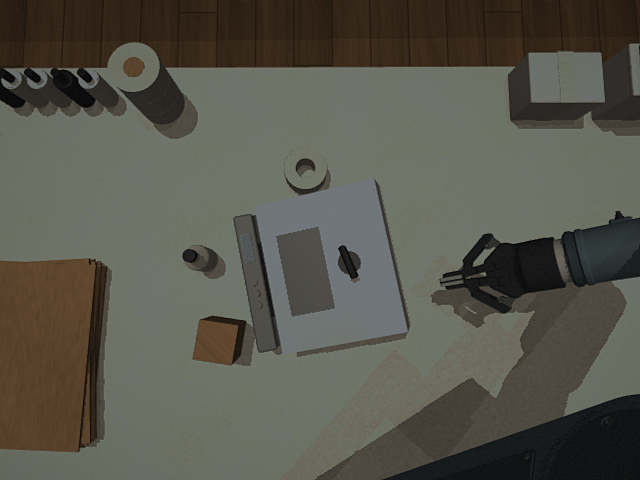

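The wrist view shows the front edge running from (225, 280) to (580, 276), with a small dark tab just below it at (438, 284).

```bash
cat >> h.py <<'E'
def wray_px(s,u,v,xp):
    T=np.linalg.inv(s['camera_from_world']); o=T[:3,3]; a=u-s['cx'];b=v-s['cy']; r=np.hypot(a,b); th=r/s['fx']
    k=np.sin(th)/max(r,1e-9); d=T[:3,:3]@np.array([a*k,-b*k,-np.cos(th)])
    t=(xp-(o-O)@ex)/(d@ex); return wp(o+d*t)
E
python3 - <<'E'
from h import *
s=dict(np.load('pics/wrist10.npz'))
for p,x in [((225,280),-148),((402,282),-148),((580,276),-148),((438,284),-133),((431,284),-133),((447,284),-133)]: print(p,wray_px(s,*p,x).round(1))
cv2.imwrite('pics/w10c.png',cv2.resize(s['color'][265:300,380:480,::-1],None,fx=8,fy=8))
E
```

```text
(225, 280) [-148.   132.4   84. ]
(402, 282) [-148.    12.3   82. ]
(580, 276) [-148.  -137.9   82.4]
(438, 284) [-133.   -23.6   52.4]
(431, 284) [-133.   -17.8   52.6]
(447, 284) [-133.   -31.2   52. ]
```

View pics/w10c.png

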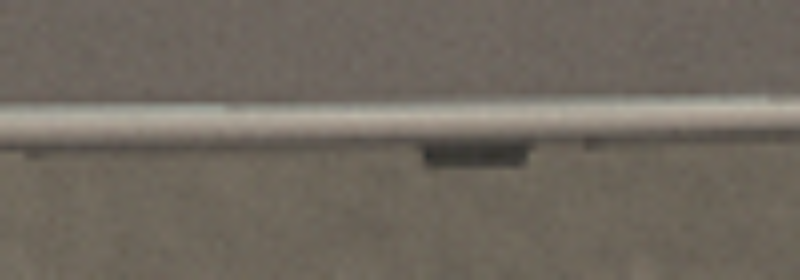

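The tab sits at y ≈ -25 with its bottom at z ≈ 53, which matches the data. I pre-position at y = +20, to its left, and insert along the fingers.

Run:
```python
from h import *
o,M=st(); p=o['tcp_pos'];a=pw(-202,20,106);b=pw(-137.3,20,59)
print(M.T@(a-p),M.T@(b-a))
```

```text
t 21.25 tcp [ 548.1 -108.9  160.7] q [-0.721  0.738  1.33   0.541  1.864 -0.984] F [0.1 0.9 0.7] w 0.002
Rot x,y,z cols
 [[-0.119  0.98  -0.16 ]
 [ 0.572  0.199  0.796]
 [ 0.812  0.003 -0.584]]
[-37.094284    41.63595922  42.40764942] [-0.38870668  0.1345912  79.97835096]
```

arm_command(
  rows=[
    [-18.5,21,21,0,0],
    [-18.5,20.6,21.4,0,0],
    [0,0,0,0,0],
    [0,0,20,0,0],
    [0,0,20,0,0],
    [0,0,10,0,0],
    [0,0,0,0,0],
  ],
)

```text
clock: 21.95
tcp_pos: [577.7, -47.4, 76.5]
ee_rot: [0.563, 0.689, 0.289, -0.353]
contact_force: [0.2, 0.0, 0.3]
width: -0.001
```

Run:
```python
from h import *
o,M=st(); print(wp(o['tcp_pos'])); snap('wrist','wrist11.png')
```

```text
t 21.95 tcp [577.7 -47.4  76.5] q [-0.626  0.835  1.379  0.589  1.699 -0.994] F [0.2 0.  0.3] w -0.001
Rot x,y,z cols
 [[-0.118  0.98  -0.161]
 [ 0.572  0.2    0.796]
 [ 0.812  0.002 -0.584]]
[-160.49719182   20.79232833   76.49828799]
```

View pics/wrist11.png

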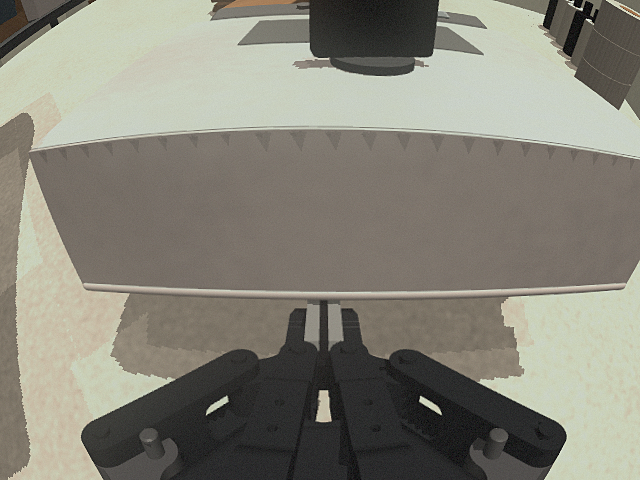

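arm_command(
  rows=[
    [-0.5,0,8,0,0],
    [-0.2,0,8,0,0],
    [0,0,7,0,0],
    [0,0,6,0,0],
    [0,0,0,0,0],
  ],
)

```text
clock: 22.5
tcp_pos: [572.5, -24.3, 56.9]
ee_rot: [0.563, 0.688, 0.289, -0.354]
contact_force: [-1.6, 0.2, -0.8]
width: 0.002
```

Run:
```python
from h import *
o,M=st(); print(wp(o['tcp_pos'])); snap('wrist','wrist12.png')
```

```text
t 22.5 tcp [572.5 -24.3  56.9] q [-0.603  0.843  1.427  0.602  1.644 -1.008] F [-1.6  0.2 -0.8] w 0.002
Rot x,y,z cols
 [[-0.115  0.98  -0.162]
 [ 0.57   0.199  0.797]
 [ 0.813 -0.001 -0.582]]
[-136.76088679   21.39169222   56.94918871]
```

View pics/wrist12.png

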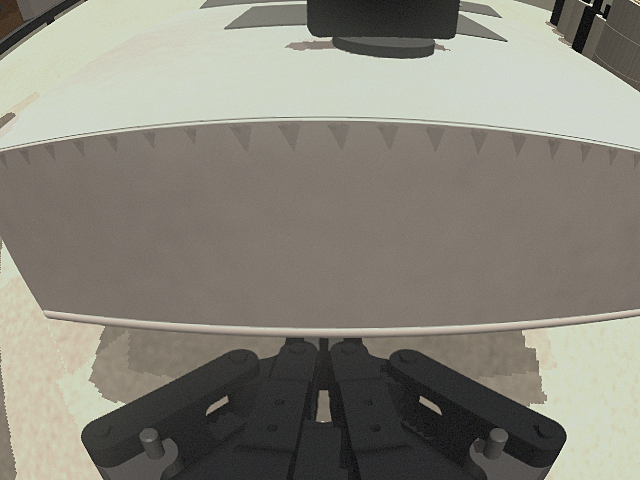

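arm_command(
  rows=[
    [0,4,0,0,0],
    [0,4,0,0,0],
    [0,4,0,0,0],
    [0,3,0,0,0],
    [0,3,0,0,0],
    [0,0,0,0,0],
  ],
)

```text
clock: 23.15
tcp_pos: [591.1, -21.6, 57.5]
ee_rot: [0.563, 0.689, 0.289, -0.353]
contact_force: [-0.2, 0.4, 0.2]
width: -0.001
```

arm_command(
  rows=[
    [0,2,0,0,0],
    [0,2,0,0,0],
    [0,0,0,0,0],
  ],
)

```text
clock: 23.45
tcp_pos: [594.8, -20.9, 57.5]
ee_rot: [0.563, 0.689, 0.289, -0.353]
contact_force: [-0.0, -0.1, 0.2]
width: -0.001
```

arm_command(
  rows=[
    [0,2,0,0,0],
    [0,2,0,0,0],
    [0,0,0,0,0],
  ],
)

```text
clock: 23.75
tcp_pos: [598.7, -20.1, 57.5]
ee_rot: [0.563, 0.689, 0.289, -0.353]
contact_force: [-1.2, 0.2, -0.5]
width: 0.001
```

arm_command(
  rows=[
    [0,2,0,0,0],
    [0,0,0,0,0],
  ],
)

```text
clock: 23.95
tcp_pos: [600.2, -19.8, 57.5]
ee_rot: [0.563, 0.689, 0.289, -0.354]
contact_force: [-2.5, -2.3, 0.2]
width: -0.001
```

arm_command(
  rows=[
    [0,2,0,0,0],
    [0,0,0,0,0],
  ],
)

```text
clock: 24.15
tcp_pos: [602.5, -19.5, 57.5]
ee_rot: [0.563, 0.689, 0.289, -0.353]
contact_force: [-2.3, -2.8, 0.0]
width: -0.003
```

arm_command(
  rows=[
    [0,2,0,0,0],
    [0,0,0,0,0],
  ],
)

```text
clock: 24.35
tcp_pos: [604.6, -19.1, 57.5]
ee_rot: [0.563, 0.689, 0.289, -0.353]
contact_force: [-2.4, -2.5, 0.7]
width: 0.0
```

arm_command(
  rows=[
    [0,2,0,0,0],
    [0,0,0,0,0],
  ],
)

```text
clock: 24.55
tcp_pos: [606.6, -18.6, 57.5]
ee_rot: [0.563, 0.689, 0.289, -0.353]
contact_force: [-3.1, -3.0, -0.4]
width: 0.001
```

arm_command(
  rows=[
    [0,1.5,0,0,0],
    [0,0,0,0,0],
  ],
)

```text
clock: 24.75
tcp_pos: [607.9, -18.2, 57.5]
ee_rot: [0.563, 0.689, 0.289, -0.353]
contact_force: [-3.2, -4.3, -0.1]
width: 0.002
```

arm_command(
  rows=[
    [0,1.5,0,0,0],
    [0,0,0,0,0],
  ],
)

```text
clock: 24.95
tcp_pos: [609.2, -17.8, 57.5]
ee_rot: [0.563, 0.689, 0.289, -0.353]
contact_force: [-3.7, -4.0, 1.5]
width: 0.002
```

Run:
```python
from h import *
o,M=st(); print(wp(o['tcp_pos'])); s=snap('wrist','wrist13.png')
```

```text
t 24.95 tcp [609.2 -17.8  57.5] q [-0.566  0.882  1.333  0.629  1.671 -0.953] F [-3.7 -4.   1.5] w 0.002
Rot x,y,z cols
 [[-0.116  0.98  -0.161]
 [ 0.571  0.198  0.796]
 [ 0.813  0.    -0.583]]
[-137.55274602  -15.93220323   57.45791364]
```

arm_command(
  rows=[
    [1.6,0,-1.2,0,0],
    [1.6,0,-1.2,0,0],
    [0,0,0,0,0],
  ],
)

```text
clock: 25.3
tcp_pos: [609.1, -17.9, 61.5]
ee_rot: [0.563, 0.689, 0.289, -0.353]
contact_force: [-4.1, -2.0, -2.7]
width: -0.001
```

arm_command(
  rows=[
    [1.6,0,-1.2,0,0],
    [0,0,0,0,0],
  ],
)

```text
clock: 25.5
tcp_pos: [609.3, -18.3, 63.4]
ee_rot: [0.563, 0.689, 0.289, -0.353]
contact_force: [-4.8, -3.4, -3.1]
width: 0.003
```

arm_command(
  rows=[
    [1.6,0,-1.2,0,0],
    [0,0,0,0,0],
  ],
)

```text
clock: 25.7
tcp_pos: [609.3, -18.5, 64.7]
ee_rot: [0.564, 0.689, 0.289, -0.353]
contact_force: [-3.9, -4.9, -9.3]
width: -0.002
```

arm_command(
  rows=[
    [1.6,0,-1.2,0,0],
    [0,0,0,0,0],
  ],
)

```text
clock: 25.9
tcp_pos: [609.4, -18.6, 67.0]
ee_rot: [0.564, 0.689, 0.289, -0.353]
contact_force: [-4.4, -4.4, -8.9]
width: 0.001
```

arm_command(
  rows=[
    [1.6,0,-1.2,0,0],
    [0,0,0,0,0],
  ],
)

```text
clock: 26.1
tcp_pos: [609.5, -18.8, 69.1]
ee_rot: [0.564, 0.689, 0.289, -0.353]
contact_force: [-4.1, -5.3, -9.2]
width: -0.0
```

arm_command(
  rows=[
    [1.6,0,-1.2,0,0],
    [0,0,0,0,0],
  ],
)

```text
clock: 26.3
tcp_pos: [609.5, -18.9, 71.1]
ee_rot: [0.564, 0.689, 0.289, -0.353]
contact_force: [-3.7, -5.4, -8.2]
width: -0.0
```

arm_command(
  rows=[
    [1.6,0,-1.2,0,0],
    [1.6,0,-1.2,0,0],
    [0,0,0,0,0],
  ],
)

```text
clock: 26.6
tcp_pos: [609.6, -19.2, 75.1]
ee_rot: [0.564, 0.689, 0.289, -0.353]
contact_force: [-4.9, -6.6, -7.6]
width: -0.003
```

arm_command(
  rows=[
    [1.6,0,-1.2,0,0],
    [1.6,0,-1.2,0,0],
    [0,0,0,0,0],
  ],
)

```text
clock: 26.9
tcp_pos: [609.6, -19.4, 79.1]
ee_rot: [0.564, 0.689, 0.289, -0.353]
contact_force: [-3.4, -7.0, -8.5]
width: 0.001
```

arm_command(
  rows=[
    [1.6,0,-1.2,0,0],
    [1.6,0,-1.2,0,0],
    [0,0,0,0,0],
  ],
)

```text
clock: 27.2
tcp_pos: [609.6, -19.5, 83.1]
ee_rot: [0.564, 0.689, 0.289, -0.353]
contact_force: [-4.4, -6.6, -7.7]
width: -0.002
```

Run:
```python
from h import *
o,M=st(); print(wp(o['tcp_pos'])); s=snap('wrist','wrist14.png'); snap('scene','scene14.png')
```

```text
t 27.2 tcp [609.6 -19.5  83.1] q [-0.568  0.849  1.326  0.631  1.703 -0.93 ] F [-4.4 -6.6 -7.7] w -0.002
Rot x,y,z cols
 [[-0.116  0.98  -0.16 ]
 [ 0.573  0.198  0.795]
 [ 0.811  0.    -0.585]]
[-139.29507236  -15.92183753   83.08955727]
```

View pics/scene14.png

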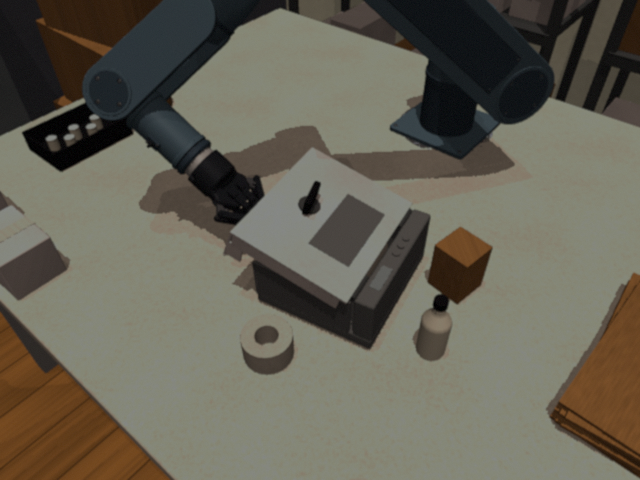

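View pics/wrist14.png

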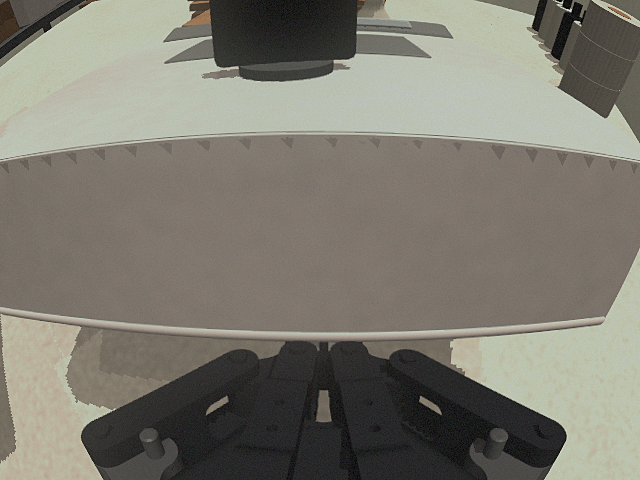

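```bash
cat > path.py <<'E'
from h import *
import sys
off=np.array([10.6,-20.4])
def edge(t): c,s=np.cos(t),np.sin(t); return np.array([80-221*c-64*s,112-64*c+221*s])
o,M=st(); p=wp(o['tcp_pos']); pos=np.array([p[0],p[2]]); print(p)
for t in np.arange(float(sys.argv[1]),float(sys.argv[2])+1e-9,.05):
    q=edge(t)+off; d=q-pos; print(round(t,2),q.round(1),'row',(.585*d[0]+.811*d[1]).round(1),(.811*d[0]-.585*d[1]).round(1)); pos=q
E
python3 path.py .27 1.37
```

```text
t 27.3 tcp [609.5 -19.5  83.1] q [-0.568  0.849  1.326  0.631  1.703 -0.93 ] F [-4.4 -7.1 -7.7] w -0.003
Rot x,y,z cols
 [[-0.116  0.98  -0.16 ]
 [ 0.573  0.198  0.795]
 [ 0.811  0.    -0.584]]
[-139.27363551  -15.90635244   83.09060396]
0.27 [-139.5   88.9] row 4.6 -3.5
0.32 [-139.3  100.4] row 9.4 -6.6
0.37 [-138.6  111.8] row 9.7 -6.1
0.42 [-137.3  123.3] row 10.0 -5.6
0.47 [-135.4  134.6] row 10.3 -5.1
0.52 [-133.   145.9] row 10.5 -4.6
0.57 [-130.  157.] row 10.8 -4.1
0.62 [-126.5  167.9] row 10.9 -3.5
0.67 [-122.4  178.7] row 11.1 -3.0
0.72 [-117.7  189.2] row 11.2 -2.4
0.77 [-112.6  199.5] row 11.4 -1.9
0.82 [-107.   209.5] row 11.4 -1.3
0.87 [-100.8  219.2] row 11.5 -0.7
0.92 [-94.2 228.7] row 11.5 -0.1
0.97 [-87.1 237.7] row 11.5 0.4
1.02 [-79.6 246.4] row 11.5 1.0
1.07 [-71.6 254.7] row 11.4 1.6
1.12 [-63.3 262.6] row 11.3 2.2
1.17 [-54.6 270.1] row 11.2 2.7
1.22 [-45.4 277.1] row 11.0 3.3
1.27 [-36.  283.7] row 10.9 3.8
1.32 [-26.2 289.8] row 10.6 4.4
1.37 [-16.2 295.4] row 10.4 4.9
```

arm_command(
  rows=[
    [2.3,0,-1.7,0,0],
    [2.3,0,-1.7,0,0],
    [0,0,0,0,0],
  ],
)

```text
clock: 27.6
tcp_pos: [609.6, -19.5, 89.2]
ee_rot: [0.564, 0.689, 0.289, -0.353]
contact_force: [-3.5, -6.6, -5.5]
width: 0.002
```

arm_command(
  rows=[
    [3.1,0,-2.2,0,0],
    [3.1,0,-2.2,0,0],
    [3.2,0,-2.2,0,0],
    [4.8,0,-3,0,0],
    [4.8,0,-3,0,0],
    [5,0,-2.8,0,0],
    [5,0,-2.8,0,0],
    [0,0,0,0,0],
  ],
)

```text
clock: 28.4
tcp_pos: [609.6, -16.6, 124.7]
ee_rot: [0.563, 0.689, 0.29, -0.352]
contact_force: [-0.6, -3.3, -2.3]
width: 0.001
```

```bash
python3 path.py .47 .52
python3 - <<'E'
from h import *
s=snap('wrist','wrist15.png'); snap('scene','scene15.png')
E
```

```text
t 28.4 tcp [609.6 -16.6 124.7] q [-0.565  0.796  1.315  0.64   1.753 -0.892] F [-0.6 -3.3 -2.3] w 0.001
Rot x,y,z cols
 [[-0.117  0.98  -0.159]
 [ 0.571  0.198  0.796]
 [ 0.812  0.003 -0.583]]
[-136.46845722  -16.53430185  124.66259237]
0.47 [-135.4  134.6] row 8.7 -5.0
0.52 [-133.   145.9] row 10.5 -4.6
```

View pics/wrist15.png

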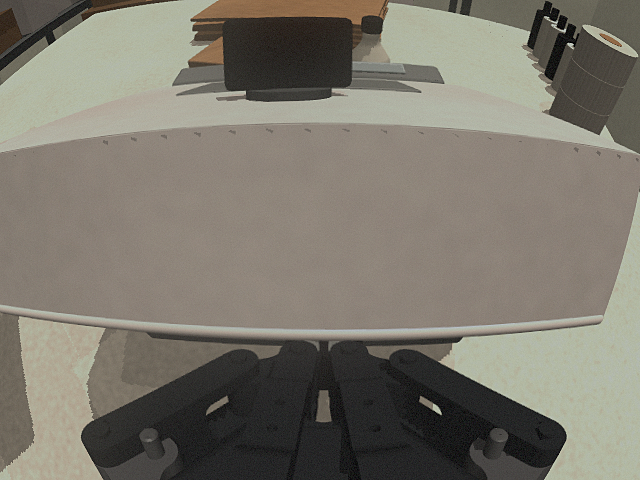

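The hood is lifting with the fingers and the tab has been let go. I carry on along the arc.

arm_command(
  rows=[
    [4.4,0,-2.5,0,0],
    [4.4,0,-2.5,0,0],
    [5.3,0,-2.3,0,0],
    [5.3,0,-2.3,0,0],
    [5.4,0,-2,0,0],
    [5.4,0,-2,0,0],
    [5.5,0,-1.8,0,0],
    [5.5,0,-1.8,0,0],
    [5.6,0,-1.5,0,0],
    [5.6,0,-1.5,0,0],
  ],
)

```text
clock: 29.5
tcp_pos: [606.1, -2.4, 178.2]
ee_rot: [0.563, 0.689, 0.289, -0.353]
contact_force: [1.9, 0.5, -7.0]
width: -0.002
```

arm_command(
  rows=[
    [5.6,0,-1.2,0,0],
    [5.6,0,-1.2,0,0],
    [5.7,0,-1,0,0],
    [5.7,0,-1,0,0],
    [5.7,0,-0.7,0,0],
    [5.7,0,-0.7,0,0],
    [5.8,0,-0.3,0,0],
    [5.8,0,-0.3,0,0],
    [5.8,0,0,0,0],
    [5.8,0,0,0,0],
  ],
)

```text
clock: 30.5
tcp_pos: [600.4, 25.3, 228.3]
ee_rot: [0.563, 0.689, 0.289, -0.353]
contact_force: [0.8, -0.4, -6.6]
width: 0.001
```

```bash
python3 path.py .97 1.37
python3 - <<'E'
from h import *
s=snap('wrist','wrist16.png'); snap('scene','scene16.png')
E
```

```text
t 30.5 tcp [600.4  25.3 228.3] q [-0.52   0.647  1.319  0.687  1.844 -0.766] F [ 0.8 -0.4 -6.6] w 0.001
Rot x,y,z cols
 [[-0.116  0.98  -0.161]
 [ 0.571  0.198  0.796]
 [ 0.812  0.    -0.583]]
[-93.58971701 -15.6551108  228.30553258]
0.97 [-87.1 237.7] row 11.4 -0.3
1.02 [-79.6 246.4] row 11.5 1.0
1.07 [-71.6 254.7] row 11.4 1.6
1.12 [-63.3 262.6] row 11.3 2.2
1.17 [-54.6 270.1] row 11.2 2.7
1.22 [-45.4 277.1] row 11.0 3.3
1.27 [-36.  283.7] row 10.9 3.8
1.32 [-26.2 289.8] row 10.6 4.4
1.37 [-16.2 295.4] row 10.4 4.9
```

View pics/wrist16.png

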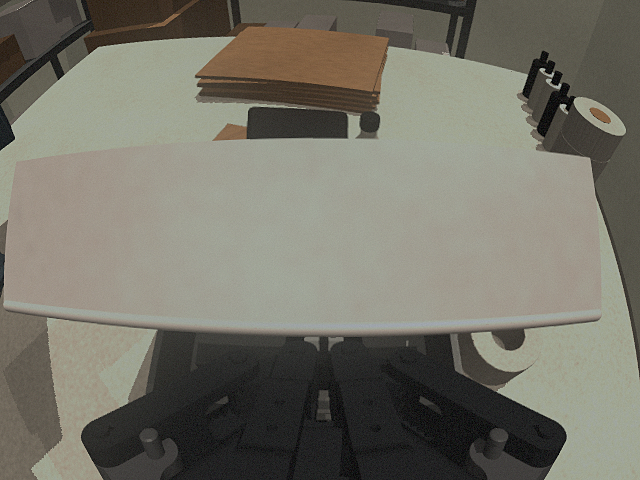

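View pics/scene16.png

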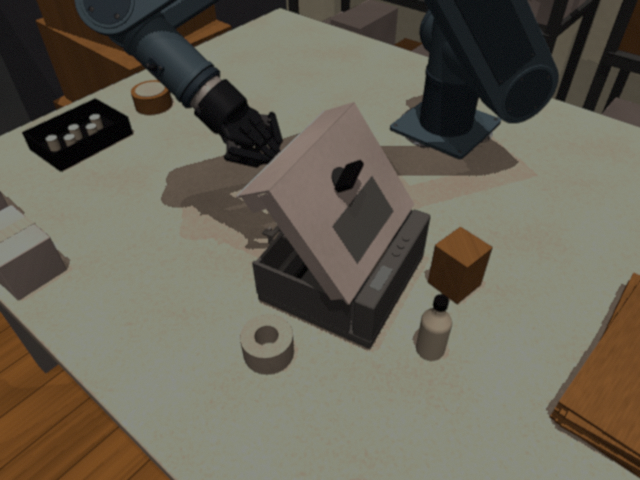

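arm_command(
  rows=[
    [5.7,0,0,0,0],
    [5.7,0,0,0,0],
    [5.8,0,0.5,0,0],
    [5.8,0,0.5,0,0],
    [5.7,0,0.8,0,0],
    [5.7,0,0.8,0,0],
    [5.7,0,1.1,0,0],
    [5.7,0,1.1,0,0],
    [5.6,0,1.3,0,0],
    [5.6,0,1.4,0,0],
  ],
)

```text
clock: 31.6
tcp_pos: [592.7, 63.9, 270.1]
ee_rot: [0.563, 0.689, 0.289, -0.353]
contact_force: [0.8, 0.2, -8.4]
width: -0.001
```

arm_command(
  rows=[
    [5.5,0,1.6,0,0],
    [5.5,0,1.7,0,0],
    [5.4,0,1.9,0,0],
    [5.4,0,1.9,0,0],
    [2.7,0,1.1,0,0],
    [2.7,0,1.1,0,0],
    [0,0,0,0,0],
  ],
)

```text
clock: 32.3
tcp_pos: [588.1, 86.6, 287.4]
ee_rot: [0.563, 0.689, 0.29, -0.353]
contact_force: [-0.6, -1.9, -3.0]
width: -0.004
```

```bash
python3 path.py 1.27 1.37
python3 - <<'E'
from h import *
snap('scene','scene17.png')
E
```

```text
t 32.3 tcp [588.1  86.6 287.4] q [-0.449  0.542  1.351  0.741  1.855 -0.665] F [-0.6 -1.9 -3. ] w -0.004
Rot x,y,z cols
 [[-0.117  0.98  -0.16 ]
 [ 0.571  0.198  0.797]
 [ 0.813  0.002 -0.583]]
[-31.02585517 -15.57108309 287.41401095]
1.27 [-36.  283.7] row -5.9 -1.9
1.32 [-26.2 289.8] row 10.6 4.4
1.37 [-16.2 295.4] row 10.4 4.9
```

View pics/scene17.png

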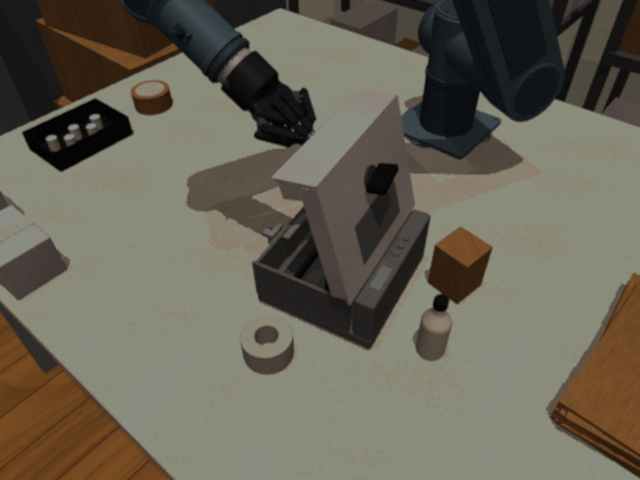

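arm_command(
  rows=[
    [2.7,0,1.1,0,0],
    [2.7,0,1.1,0,0],
    [0,0,0,0,0],
  ],
)

```text
clock: 32.65
tcp_pos: [587.2, 91.5, 290.0]
ee_rot: [0.563, 0.689, 0.289, -0.353]
contact_force: [0.6, -3.1, -2.8]
width: 0.0
```

arm_command(
  rows=[
    [2,0,0.9,0,0],
    [2,0,0.9,0,0],
    [0,0,0,0,0],
  ],
)

```text
clock: 32.95
tcp_pos: [586.7, 93.7, 291.1]
ee_rot: [0.564, 0.689, 0.288, -0.352]
contact_force: [0.7, -10.0, -5.6]
width: 0.001
```

```bash
python3 path.py 1.32 1.37
python3 - <<'E'
from h import *
s=snap('top','top18.png'); snap('wrist','wrist18.png')
c=snap('scene','scene18.png')
# hood panel slope from scene depth: points on outer face
for u,v in [(330,270),(345,220),(350,290),(375,170),(395,120),(360,160)]: print(u,v,wp(world(c,u,v)).round(1))
E
```

```text
t 32.95 tcp [586.7  93.7 291.1] q [-0.439  0.532  1.357  0.745  1.85  -0.653] F [  0.7 -10.   -5.6] w 0.001
Rot x,y,z cols
 [[-0.115  0.98  -0.16 ]
 [ 0.574  0.197  0.795]
 [ 0.811  0.    -0.586]]
[-23.76775165 -15.59764262 291.12802303]
1.32 [-26.2 289.8] row -2.5 -1.2
1.37 [-16.2 295.4] row 10.4 4.9
330 270 [  49.2 -130.6  176.4]
345 220 [ 53.3 -94.8 246.8]
350 290 [  77.4 -120.   136.7]
375 170 [ 53.4   0.8 268.8]
395 120 [ 42.7  93.4 298.6]
360 160 [ 41.5 -28.1 301.3]
```

View pics/scene18.png

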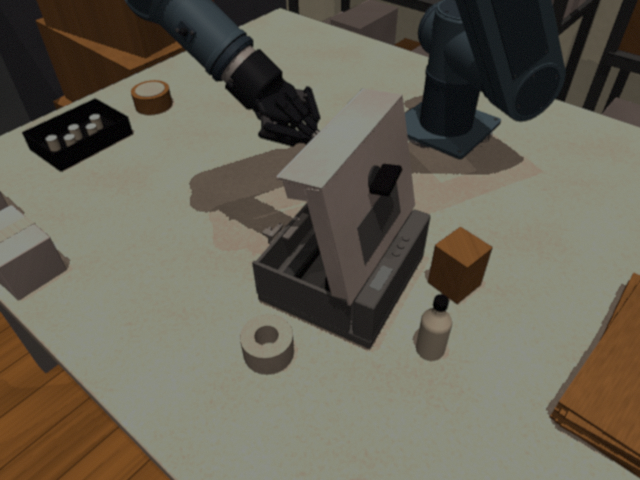

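arm_command(
  rows=[
    [-3,0,-1,0,0],
    [-5,0,-2,0,0],
    [-8,0,-5,0,0],
    [-5,0,-20,0,0],
    [-5,0,-40,0,0],
    [0,0,-40,0,0],
    [0,0,-40,0,0],
    [0,0,0,0,0],
    [0,0,0,0,0],
  ],
)

```text
clock: 34.0
tcp_pos: [613.4, -38.5, 356.8]
ee_rot: [0.563, 0.688, 0.29, -0.353]
contact_force: [-0.9, -0.4, -0.9]
width: -0.0
```

Run:
```python
from h import *
o,M=st(); print(wp(o['tcp_pos']),np.abs(o['joint_velocities']).max())
c=snap('scene','scene19.png'); s=snap('top','top19.png')
for u,v in [(350,290),(375,170),(395,120),(360,160)]: print(u,v,wp(world(c,u,v)).round(1))
for n,(a,b) in dict(bottle=(190,257),roll=(306,155),carton=(215,338)).items(): print(n,world(s,a,b).round(1))
a=dict(np.load('pics/top0.npz'))['color'].astype(int)
for n,(x0,x1,y0,y1) in dict(bottle=(175,225,235,275),roll=(280,330,145,180),carton=(188,250,310,368)).items():
    print(n,'mean abs diff',np.abs(a[y0:y1,x0:x1]-s['color'][y0:y1,x0:x1].astype(int)).mean().round(2))
```

```text
t 34.0 tcp [613.4 -38.5 356.8] q [-0.588  0.62   1.044  0.736  2.115 -0.606] F [-0.9 -0.4 -0.9] w -0.0
Rot x,y,z cols
 [[-0.116  0.98  -0.16 ]
 [ 0.571  0.197  0.797]
 [ 0.813  0.001 -0.583]]
[-158.71038409  -15.98744997  356.81254406] 0.04723832416985757
350 290 [  77.9 -121.3  138.4]
375 170 [ 52.5   3.2 266.9]
395 120 [ 42.9  92.8 299. ]
360 160 [ 41.3 -27.8 301. ]
bottle [591.2 321.3 128.9]
roll [793.3 122.8  49.5]
carton [451.5 282.7  99.5]
bottle mean abs diff 10.19
roll mean abs diff 17.79
carton mean abs diff 9.25
```

View pics/scene19.png

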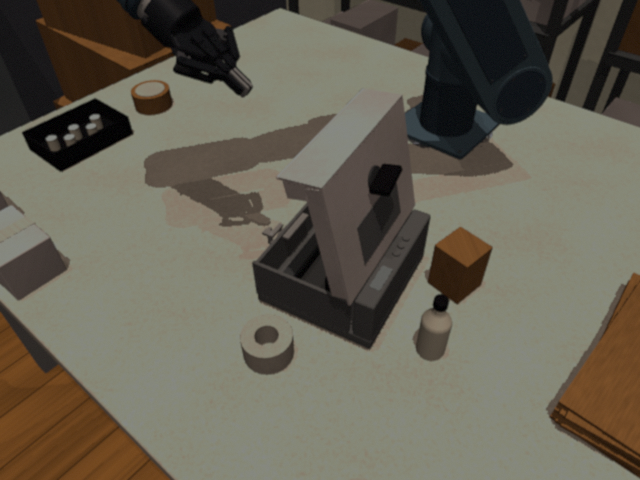

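View pics/top19.png

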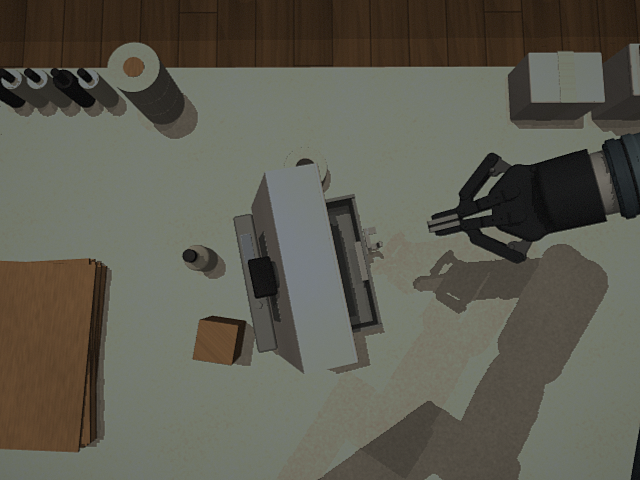

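The hood stands at about 1.35 and the arm is clear of everything. The bystanders are where they were to within 1 mm, apart from a 2 mm depth-height reading on the carton, so I hand in.

```bash
python3 -c "
from workcell import manip
print(manip.close_job())"
```

```text
the job is handed in; nothing more can be done
None
```

The hood stands fully open at its stop and the job is handed in at about 34 s of the 72 s allowed. `close_job` gives no verdict.

**What I did:**
- **Latch:** I gripped the wing and turned it clockwise to about 1.37 rad.
- **Ajar:** I gripped the wing by its ends and raised the hood until the catch stopped it. The pull at the wing was about 20 N at most.
- **Tilting the tool:** The vertical fingers could not get under the front edge. I tilted the tool about 54° by driving it past its reach over the empty end of the bench, and it kept the tilt.
- **Catch:** I felt along under the edge and met the tab. I pushed it about 10 mm to the right with about 5–6 N and lifted the edge past the catch with about 10–11 N in all. Then I carried the hood to its stop and withdrew.

**Last checks:**
- **Hood:** The hood panel's slope in the depth image gives about 1.35 rad, unchanged after I withdrew.
- **Contact:** The arm is well clear of everything, with contact-force readings below 1 N.
- **Bystanders:** The bottle, roll and carton read within 1 mm of their starting places. The one larger number was a 2 mm depth-height reading on the carton. A plain image difference was non-zero, from changed shadows and the hood now partly covering the roll in the top view.
- **Not measured:** The joint values (latch, hood, catch) are my estimates from tool positions and images.

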